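# Set up the try square as a fence for the first row of corks

### The job

First clear every offcut off the plywood board into the open carton. Then lay the try square on the board as the fence for the first row of corks: blade flat on the board, stock flush along the board's near edge (the robot's side), left edge of the blade on the pencil tick. Finally stand the two brass weights on the blade, one towards each end, so that the square stays flush and on the tick, and leave the mug, glue gun, tape, tape measure and pencil where they are.

Things in the scene. Friction and masses are not known exactly. Their poses are not given: they have to be found in the camera images.
- panel: Plywood base board 200 x 340 mm, 15 mm thick, stuck down flat on the table (it does not move). Origin: centre of its underside. +x points away from the robot, so its near edge is the straight 340 mm edge at x = -100 mm; +y runs left along that edge; its top is at z = 15 mm.
- tick: Dark pencil tick drawn on the board, 45 mm long and 3 mm wide, running square in from the near edge. Origin: middle of the tick, on the board's top face. +x along the tick away from the near edge (the tick starts 22.5 mm before its origin, at the near edge), +y to the left. It is somewhere between 30 mm right and 120 mm left of the board's middle.
- tiles: Stack of cork tiles 200 (its x) x 160 mm, 15 mm high in all, fixed on the table left or right of the board. Origin: centre of its underside. At the start the square lies on it the right way up, blade pointing roughly away from the robot, its stock hanging over the near edge of the stack (4 mm clear of the table), as it will hang beside the board's edge.
- square: Try square, 0.2 kg. Metal blade 40 wide, 6 thick, 200 mm long; stock 26 wide, 130 long, reaching 11 mm below the blade's underside and 10 mm above its top. Origin: underside of the blade, on its centreline, in the plane of the stock's inner face. +x along the blade to its tip at 200, z up; the stock fills x -26 to 0, y +20 to -110 mm; the blade's left edge is y +20. Balances at x = 63.
- square_toe (a point): Point of the square at the left end of the stock's inner face, on the blade's left edge, at the height of the blade's underside (square frame 0, +20, 0 mm).
- square_tail (a point): Point of the square at the right-hand (tail) end of the stock's inner face, at the height of the blade's underside (square frame 0, -110, 0 mm).
- carton: Open cardboard carton for offcuts, 220 (its x) x 200 (its y) x 80 mm high, walls and floor 5 mm, flaps folded down outside, fixed on the table, on the other side of the board from the cork tiles. Origin: centre of its underside, z up.
- weight_a: Brass knob weight, 0.4 kg, 60 mm high: a cylinder 44 mm across and 32 mm high with, above a 14 mm neck, a knob 24 mm across from 40 to 60 mm up to take hold of. Origin: centre of its underside, z up. Starts on the table left of the board.
- weight_b: Second weight, the same as weight_a. Starts on the table right of the board.
- offcut1: Offcut of pine strip, 80 mm long (its x), 24 mm wide (its y), 20 mm high. Origin: centre of its underside. Starts on the board; four to six of the six offcuts are there, any others absent.
- offcut2: Offcut of cork strip, 80 mm long (its x), 24 mm wide (its y), 20 mm high. Origin: centre of its underside. Starts on the board; four to six of the six offcuts are there, any others absent.
- offcut3: Offcut of pine strip, 80 mm long (its x), 24 mm wide (its y), 20 mm high. Origin: centre of its underside. Starts on the board; four to six of the six offcuts are there, any others absent.
- offcut4: Offcut of cork strip, 80 mm long (its x), 24 mm wide (its y), 20 mm high. Origin: centre of its underside. Starts on the board; four to six of the six offcuts are there, any others absent.
- offcut5: Offcut of pine strip, 80 mm long (its x), 24 mm wide (its y), 20 mm high. Origin: centre of its underside. Starts on the board; four to six of the six offcuts are there, any others absent.
- offcut6: Offcut of cork strip, 80 mm long (its x), 24 mm wide (its y), 20 mm high. Origin: centre of its underside. Starts on the board; four to six of the six offcuts are there, any others absent.
- mug: Bystander: white mug, 82 mm across, 95 mm high.
- glue_gun: Bystander: blue glue gun lying on its side, about 190 x 130 x 34 mm.
- tape_roll: Bystander: roll of clear tape lying flat, 90 mm across, 24 mm high.
- tape_measure: Bystander: yellow tape measure 72 x 66 x 36 mm.
- pencil: Bystander: flat red carpenter's pencil, 175 x 14 x 8 mm.
Mind the look-alikes: they are no part of the job. What is shaped like the weight_a but blue or pink is not meant.

How it is judged:
By the outcome, as a careful person would: the job done as asked, in the order asked, and still so for the second after the job is handed in, with the robot touching nothing.
Of offcut1, offcut2, offcut3, offcut4, offcut5, offcut6 only 4 to 6 are there at a start; the rules pass over those that are not, and their reading is None.
At some moment in a run one of offcut1, offcut2, offcut3, offcut4, offcut5, offcut6, weight_a, weight_b may be knocked a few centimetres aside while the robot is not near it.
Once in a run the grip may slacken for a moment while it holds something.
It also fails if it takes over 200 s, if anything falls off the work surface, if the arm or the gripper's body presses on something with over 40 N, if the wrist force passes 120 N, or if a joint passes its speed limit or range.

### The arm

A 6-joint arm with a two-finger parallel gripper is mounted at the origin on the work surface. World frame = base frame: x ahead of the robot, y to its left, z up, the work surface at z = 0. Lengths are in mm, angles in rad, forces in N, time in s.
With the tool pointing down it reaches from about 300 to 825 mm from the base axis. Payload 5.4 kg.
Tool frame: the origin (TCP) lies midway between the tips of the shut fingers; the grasp point (between the pads) lies ctrl.pinch_z behind it (ctrl.pinch_z is the distance from the TCP to the grasp point, in mm); z points along the fingers, y is the line along which they close (so a half turn about z gives the same grasp; the last joint's range is limited). The gripper opens to 92 mm and grips with 3 to 60 N. Pads are 20 mm wide; open, the fingers measure 128 mm over their backs; the gripper's body (75 mm by 189 mm) begins 69 mm behind the grasp point.
Start: joints at [1.055, 0.158, 1.597, -0, 1.386, -0.21], TCP at [173.117, 548.303, 214.601] pointing down, gripper open.
Joint ranges: [-2.91, 2.91], [-0.94, 2.29], [0.18, 2.7], [-1.29, 4.43], [0.17, 2.64], [-3, 3]. Speed limits (rad/s): [2.57, 2.57, 3.14, 3.14, 3.14, 3.14].

### API

Orientations are given as a unit quaternion [w, x, y, z].
In Python, from rig import ctrl gives the robot as it stands.
- The arm moves only by the tool carry_out, never from a script. Its argument "plan" is a list of rows, each an object of numbers: "dx", "dy", "dz": the shift along the tool's x, y, z in units of 0.15 m (1.0 is 0.15 m); "wx", "wy", "wz": the turn, a rotation vector about the tool's x, y, z in units of 2 pi rad (1.0 is 2 pi rad); "hand": the closure, from -1 (fully open) to 1 (shut). In form: [{"dx": .., "dy": .., "dz": .., "wx": .., "wy": .., "wz": .., "hand": ..}, ...]. A call has 1 to 12 rows; each row shifts and turns the commanded pose from where the row before left it, along the tool's axes as they then stand; what a row does not reach is not made up. A row lasts 1/10 s, in which the tool goes at most 50 mm and 8.59 degrees, less where a joint would pass 70% of its speed; a pose out of reach is approached as far as the arm can. A call with a number of a shift or a turn outside -1 to 1 is refused whole. A call with a gripper value outside its range is refused whole. The fingers move at their own pace and stop on an object; "grip_force" is the grip in N (left out, the last holds). Time passes only in rows, so rows that do not move let the fingers close. It gives the time, the measured TCP pose, the force, the opening and the grip force at its end, in the units of the state.
- ctrl.get_obs(): the state, without advancing time (a new reading comes with each control period).
- ctrl.camera(name): name is "scene" or "side" or "wrist"; returns a dict with "image" (400x640x3 uint8, red, green, blue), "camera_matrix" (3x3 intrinsics, pixels), "R" (3x3) and "t" (3): a world point X has camera coordinates R X + t. Camera axes: x right, y down, z forward; pixel columns grow to the right and rows downward; lengths in mm; the calibration is good to about 2 mm. A picture is of the moment at which its call begins. There is no depth.
- ctrl.finish_job(): hands the job in; it is judged then, once.
Trained networks look in a picture, given as the dict that the camera call returned (one of the last four; its "shot" number tells which), for a name from the list of things; names that differ only in an ending like _2 or _b are one class to them, and where a whole thing is asked for, a point or a joint stands for the part that bears it (a point fixed in the world has none). Each returns a list of dicts, best first, with "score" (0 to 1); they miss things now and then, are a little off and sometimes report something else, mostly with a low value. They report only what shows in the picture. A call takes as long as a camera call. They do not tell look-alikes from the thing itself.
- ctrl.recognise(label, picture): "bbox" ([left, top, right, bottom] in pixels, round what is visible of it).
The state is a dict: "time": time; "joints": joint angles; "joint_vel": joint speeds; "tau": joint torques, N m; "tool_pos": TCP position; "tcp_rot": TCP orientation; "ft_force": force on the tool from outside, world axes, zero at the start; "wrist_torque": the same for the moment, N m; "gripper_width": finger opening in mm; "grip_force": force on a finger pad.
Only numpy, scipy, OpenCV 4.12 (cv2) and the standard library are available. Lean on these libraries where they do the work, as an engineer would, in place of code of your own. Each camera call takes 0.05 s, during which the arm holds its last target. There are 200 camera calls.

## Working session

There is one attempt and no reset: what is moved stays moved. The work goes in short steps, Python scripts to look and compute and a tool call to move; the robot and the scene stay as the last step left them, time stands still between calls to the robot, and variables do not carry over. Pictures are saved under pics/ and viewed, at most 14 in all, crops included, and the job is handed in when it is done.

Besides the shell and the picture viewer there is one more tool, called after "Request:" in YAML: its name, and indented under it one key for each argument. carry_out: Moves the arm, as the interface text tells. Its arguments: {"type":"object","properties":{"plan":{"type":"array","items":{"type":"object","properties":{"dx":{"type":"number","minimum":-1,"maximum":1},"dy":{"type":"number","minimum":-1,"maximum":1},"dz":{"type":"number","minimum":-1,"maximum":1},"wx":{"type":"number","minimum":-1,"maximum":1},"wy":{"type":"number","minimum":-1,"maximum":1},"wz":{"type":"number","minimum":-1,"maximum":1},"hand":{"type":"number"}}}},"grip_force":{"type":"number"}},"required":["plan"]}

```bash
ls; mkdir -p pics
cat > h.py <<'E'
import numpy as np, cv2, pickle
from rig import ctrl
def save(name,c,crop=None,s=1):
    im=c["image"][:,:,::-1]
    if crop: l,t,r,b=crop; im=im[t:b,l:r]
    if s!=1: im=cv2.resize(im,None,fx=s,fy=s,interpolation=cv2.INTER_CUBIC)
    cv2.imwrite(f"pics/{name}.png",im)
def ray(c,uv,z):
    R=np.array(c["R"]);t=np.array(c["t"]);K=np.array(c["camera_matrix"])
    d=R.T@np.linalg.inv(K)@np.array([uv[0],uv[1],1.]);o=-R.T@t
    return o+d*(z-o[2])/d[2]
def proj(c,X):
    p=np.array(c["camera_matrix"])@(np.array(c["R"])@np.array(X,float)+np.array(c["t"]));return p[:2]/p[2]
E
python3 - <<'E'
from h import *
o=ctrl.get_obs();print(o,ctrl.pinch_z)
for n in("scene","side"):
    c=ctrl.camera(n);save(n+"0",c)
    R=np.array(c["R"]);print(n,(-R.T@c["t"]).round(),R.round(2).tolist(),np.array(c["camera_matrix"]).round().tolist())
    pickle.dump(c,open(f"{n}0.pkl","wb"))
    for l in["panel","tick","tiles","square","carton","weight_a","offcut1","offcut2","mug","pencil"]:
        print(l,[(np.round(d["bbox"]).tolist(),round(d["score"],2)) for d in ctrl.recognise(l,c)])
E
```

```text
pics
{'time': 0.0, 'joints': array([ 1.05487866e+00,  1.59064790e-01,  1.59819666e+00, -4.08664214e-05,
        1.38620555e+00, -2.10168147e-01]), 'joint_vel': array([ 3.02105477e-04, -1.72903779e-03,  3.56366307e-04,  5.23334250e-05,
        4.55737671e-04, -2.84460768e-04]), 'tau': array([-1.06571850e-03, -3.85570192e+01, -3.22106802e+01,  7.00416625e-02,
        3.78771988e-02, -1.48096633e-04]), 'tool_pos': array([172.83723357, 547.75924842, 213.6279023 ]), 'tcp_rot': array([-3.14035163e-04,  1.52276196e-01,  9.88337534e-01, -8.83218887e-04]), 'ft_force': array([-0.57057586, -0.43378342,  0.18637066]), 'wrist_torque': array([ 0.00157292, -0.00706272,  0.02756501]), 'grip_force': 0.0, 'gripper_width': 91.98139977265068} 18.700000000000003
scene [1516.  747. 1076.] [[-0.58, 0.81, -0.0], [0.53, 0.38, -0.76], [-0.62, -0.45, -0.65]] [[492.0, 0.0, 315.0], [0.0, 492.0, 197.0], [0.0, 0.0, 1.0]]
panel [([248.0, 168.0, 359.0, 243.0], 0.72)]
tick []
tiles [([204.0, 136.0, 270.0, 176.0], 0.78), ([281.0, 194.0, 307.0, 212.0], 0.53)]
square [([217.0, 125.0, 266.0, 163.0], 0.92)]
carton [([279.
[... 1457 characters left out ...]
5.0, 209.0, 340.0, 218.0], 0.77), ([290.0, 236.0, 318.0, 248.0], 0.71), ([287.0, 212.0, 312.0, 224.0], 0.71), ([288.0, 195.0, 306.0, 203.0], 0.67), ([309.0, 192.0, 339.0, 202.0], 0.54), ([323.0, 231.0, 352.0, 248.0], 0.47)]
offcut2 [([315.0, 209.0, 340.0, 218.0], 0.77), ([290.0, 236.0, 318.0, 248.0], 0.71), ([287.0, 212.0, 312.0, 224.0], 0.71), ([288.0, 195.0, 306.0, 203.0], 0.67), ([309.0, 192.0, 339.0, 202.0], 0.54), ([323.0, 231.0, 352.0, 248.0], 0.47)]
mug [([298.0, 128.0, 328.0, 158.0], 0.68), ([317.0, 208.0, 339.0, 221.0], 0.31), ([396.0, 292.0, 434.0, 321.0], 0.23)]
pencil [([332.0, 177.0, 376.0, 181.0], 0.56), ([396.0, 292.0, 432.0, 320.0], 0.53), ([386.0, 234.0, 417.0, 264.0], 0.3)]
```

Run:
```python
from h import *
for n,cr in(("scene",(150,105,480,320)),("side",(200,110,460,390))):
    c=pickle.load(open(f"{n}0.pkl","rb"));save(n+"0c",c,cr,2.4 if n=="scene" else 2.1)
```

```text
(no output)
```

View pics/scene0c.png

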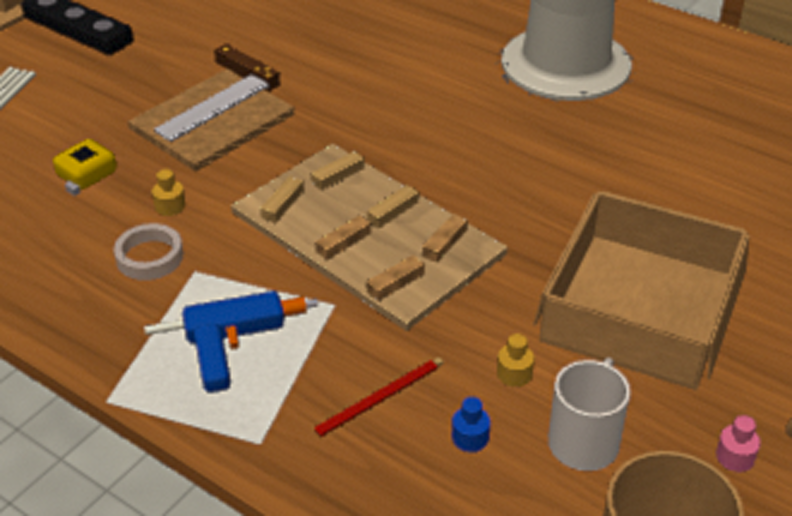

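View pics/side0c.png

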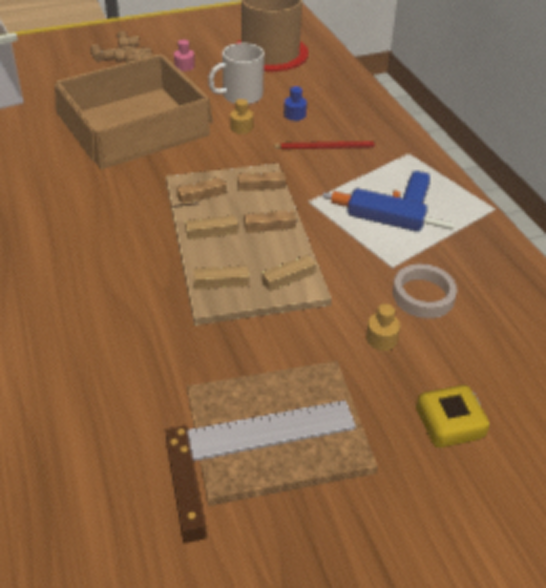

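The scene shows all six offcuts on the board, with the tiles and square on the right, the carton on the left, and a brass weight on each side. The blue and pink ones are look-alikes. Next I'll work out rough positions and check the wrist camera.

Run:
```python
from h import *
S=pickle.load(open("scene0.pkl","rb"));D=pickle.load(open("side0.pkl","rb"))
def sc(p,z):return ray(S,(p[0]/2.4+150,p[1]/2.4+105),z)[:2].round()
def sd(p,z):return ray(D,(p[0]/2.1+200,p[1]/2.1+110),z)[:2].round()
print("board",[sc(p,15) for p in[(235,210),(333,147),(505,250),(407,325)]],[sd(p,15) for p in[(328,300),(197,318),(168,178),(281,166)]])
print("tiles",[sc(p,15) for p in[(131,124),(293,110)]],[sd(p,15) for p in[(188,385),(339,366),(373,463),(209,492)]])
print("carton",[sc(p,80) for p in[(600,194),(747,233),(700,380),(543,295)]])
print("weights",sc((168,207),0),sc((515,378),0),"mug",sc((587,460),0))
print("square blade",[sd(p,21) for p in[(190,432),(194,458),(349,403),(354,428)]], "stock",[sd(p,31) for p in [(167,430),(186,428),(205,531),(185,538)]])
c=ctrl.camera("wrist");R=np.array(c["R"]);print((-R.T@c["t"]).round(),R.round(2).tolist(),np.array(c["camera_matrix"]).round().tolist())
```

```text
board [array([ 620., -179.]), array([ 425., -157.]), array([472., 173.]), array([664., 147.])] [array([ 607., -197.]), array([ 420., -169.]), array([463., 159.]), array([660., 130.])]
tiles [array([ 558., -446.]), array([ 385., -267.])] [array([ 377., -276.]), array([ 572., -311.]), array([ 550., -455.]), array([ 359., -427.])]
carton [array([367., 253.]), array([328., 444.]), array([595., 501.]), array([579., 289.])]
weights [ 658. -274.] [649. 298.] mug [708. 429.]
square blade [array([ 359., -349.]), array([ 354., -384.]), array([ 557., -373.]), array([ 548., -408.])] stock [array([ 333., -344.]), array([ 355., -349.]), array([ 339., -478.]), array([ 317., -479.])]
[ 97. 573. 385.] [[0.3, 0.95, 0.0], [0.91, -0.29, 0.28], [0.27, -0.08, -0.96]] [[291.0, 0.0, 319.0], [0.0, 291.0, 201.0], [0.0, 0.0, 1.0]]
```

Request:
carry_out:
  plan:
    - {"dx": -0.22,"dy": -0.21,"dz": -0.05}
    - {"dx": -0.22,"dy": -0.21,"dz": -0.05}
    - {"dx": -0.22,"dy": -0.21,"dz": -0.05}
    - {"dx": -0.22,"dy": -0.21,"dz": -0.05}
    - {"dx": -0.22,"dy": -0.21,"dz": -0.05}
    - {"dx": -0.22,"dy": -0.21,"dz": -0.05}
    - {"dx": -0.22,"dy": -0.21,"dz": -0.05}
    - {"dx": -0.22,"dy": -0.21,"dz": -0.05}
    - {"dx": -0.22,"dy": -0.21,"dz": -0.05}
    - {"dx": -0.22,"dy": -0.21,"dz": -0.05}
    - {"dx": -0.22,"dy": -0.21,"dz": -0.05}
    - {"dx": -0.22,"dy": -0.21,"dz": -0.05}

```text
schema error: expected keys dx, dy, dz, wx, wy, wz, hand
```

Request:
carry_out:
  plan:
    - {"dx": -0.22,"dy": -0.21,"dz": -0.05}
    - {"dx": -0.22,"dy": -0.21,"dz": -0.05}
    - {"wz": -0.013}
    - {"wz": -0.013}
    - {}

```text
schema error: expected keys dx, dy, dz, wx, wy, wz, hand
```

Run:
```python
from h import *
o=ctrl.get_obs();print(o["tool_pos"],o["tcp_rot"],o["time"])
c=ctrl.camera("wrist");pickle.dump(c,open("w1.pkl","wb"));save("w1",c)
for l in["panel","tick","square","offcut1","weight_a"]:
    print(l,[(np.round(d["bbox"]).tolist(),round(d["score"],2)) for d in ctrl.recognise(l,c)])
```

```text
[173.13123057 548.32024507 214.61887267] [2.22292392e-05 1.52304965e-01 9.88333545e-01 2.33767008e-05] 1.15
panel []
tick []
square []
offcut1 []
weight_a []
```

View pics/w1.png

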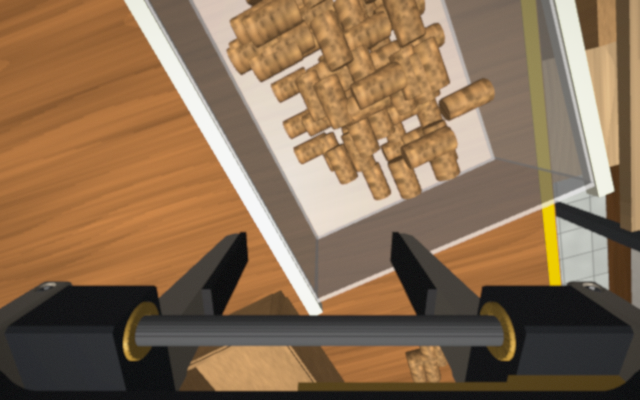

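The picture only shows a cork bin beyond the start pose. The move was refused because every row needs all the keys.

Request:
carry_out:
  plan:
    - {"dx": -0.11,"dy": -0.11,"dz": -0.2,"wx": 0,"wy": 0,"wz": 0,"hand": -1}
    - {"dx": -0.22,"dy": -0.21,"dz": -0.05,"wx": 0,"wy": 0,"wz": 0,"hand": -1}
    - {"dx": -0.22,"dy": -0.21,"dz": -0.05,"wx": 0,"wy": 0,"wz": 0,"hand": -1}
    - {"dx": -0.22,"dy": -0.21,"dz": -0.05,"wx": 0,"wy": 0,"wz": 0,"hand": -1}
    - {"dx": -0.22,"dy": -0.21,"dz": -0.05,"wx": 0,"wy": 0,"wz": 0,"hand": -1}
    - {"dx": -0.22,"dy": -0.21,"dz": -0.05,"wx": 0,"wy": 0,"wz": 0,"hand": -1}
    - {"dx": -0.22,"dy": -0.21,"dz": -0.05,"wx": 0,"wy": 0,"wz": 0,"hand": -1}
    - {"dx": -0.22,"dy": -0.21,"dz": -0.05,"wx": 0,"wy": 0,"wz": 0,"hand": -1}
    - {"dx": -0.22,"dy": -0.21,"dz": -0.05,"wx": 0,"wy": 0,"wz": 0,"hand": -1}
    - {"dx": -0.22,"dy": -0.21,"dz": -0.05,"wx": 0,"wy": 0,"wz": 0,"hand": -1}
    - {"dx": -0.22,"dy": -0.21,"dz": -0.05,"wx": 0,"wy": 0,"wz": 0,"hand": -1}
    - {"dx": -0.22,"dy": -0.21,"dz": -0.05,"wx": 0,"wy": 0,"wz": 0,"hand": -1}

```text
time: 2.65
tool_pos: [426.3, 86.1, 327.7]
tcp_rot: [0.001, 0.152, 0.988, 0.0]
ft_force: [-0.4, 0.8, -0.7]
gripper_width: 91.6
grip_force: 0.0
```

Request:
carry_out:
  plan:
    - {"dx": -0.22,"dy": -0.21,"dz": 0,"wx": 0,"wy": 0,"wz": 0,"hand": -1}
    - {"dx": -0.11,"dy": -0.11,"dz": 0,"wx": 0,"wy": 0,"wz": 0,"hand": -1}
    - {"dx": 0,"dy": 0,"dz": 0,"wx": 0,"wy": 0,"wz": -0.013,"hand": -1}
    - {"dx": 0,"dy": 0,"dz": 0,"wx": 0,"wy": 0,"wz": -0.013,"hand": -1}
    - {"dx": 0,"dy": 0,"dz": 0,"wx": 0,"wy": 0,"wz": 0,"hand": -1}

```text
time: 3.15
tool_pos: [458.5, 26.9, 327.1]
tcp_rot: [0.0, 0.071, 0.997, -0.0]
ft_force: [-0.3, -0.4, -0.1]
gripper_width: 91.4
grip_force: 0.0
```

Run:
```python
from h import *
o=ctrl.get_obs();print(o["tool_pos"],o["tcp_rot"],o["time"])
c=ctrl.camera("wrist");pickle.dump(c,open("w2.pkl","wb"));save("w2",c)
R=np.array(c["R"]);print((-R.T@c["t"]).round())
for l in["panel","tick","square","offcut1","weight_a"]:
    print(l,[(np.round(d["bbox"]).tolist(),round(d["score"],2)) for d in ctrl.recognise(l,c)])
```

```text
[458.54333601  26.93533319 327.11894724] [ 1.93902230e-05  7.13467276e-02  9.97451575e-01 -7.46174878e-06] 3.15
[379.  39. 498.]
panel [([200.0, 154.0, 402.0, 265.0], 0.63), ([301.0, 166.0, 313.0, 212.0], 0.5)]
tick [([354.0, 157.0, 356.0, 179.0], 0.6), ([231.0, 163.0, 252.0, 211.0], 0.39), ([3.0, 117.0, 112.0, 249.0], 0.23)]
square [([4.0, 122.0, 112.0, 248.0], 0.61)]
offcut1 [([231.0, 163.0, 248.0, 213.0], 0.98), ([355.0, 164.0, 372.0, 211.0], 0.89), ([300.0, 166.0, 314.0, 215.0], 0.86), ([354.0, 224.0, 377.0, 270.0], 0.8), ([298.0, 215.0, 314.0, 266.0], 0.66), ([224.0, 220.0, 254.0, 262.0], 0.63)]
weight_a [([464.0, 229.0, 498.0, 262.0], 0.81), ([615.0, 190.0, 639.0, 220.0], 0.75), ([474.0, 286.0, 484.0, 298.0], 0.39)]
```

View pics/w2.png

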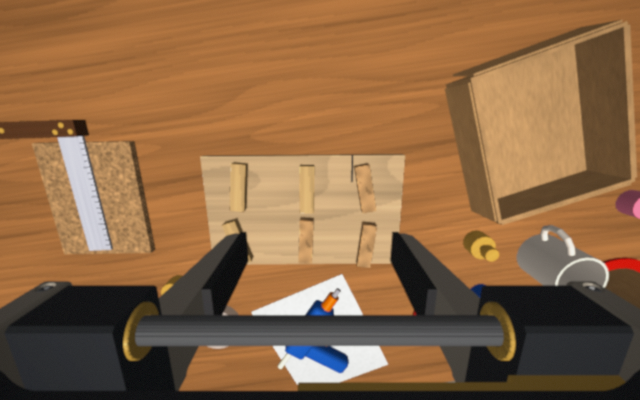

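The view from above the board shows the tick at about (354,157-179), three offcuts in each of two rows, the square on its tiles at left, and the carton at right. I'll zoom in to measure.

Run:
```python
from h import *
c=pickle.load(open("w2.pkl","rb"));save("w2c",c,(195,145,410,275),3.7)
```

```text
(no output)
```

View pics/w2c.png

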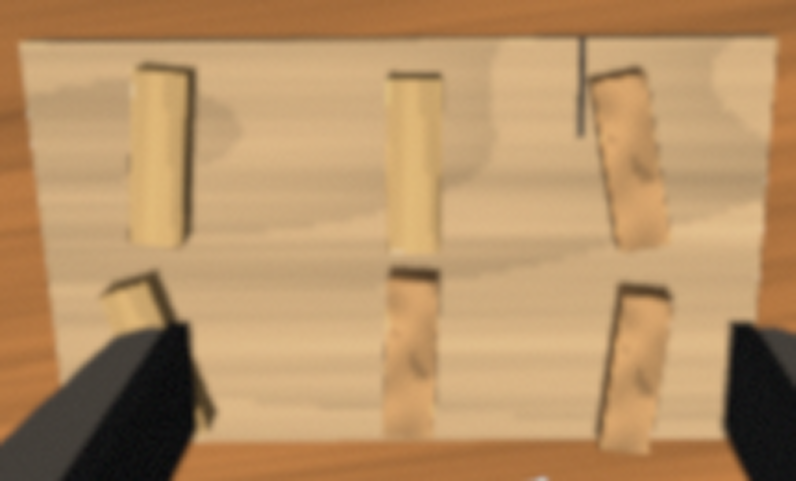

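The zoom shows the six offcuts' top faces clearly, apart from the far-right one, which a finger half hides. The tick runs from crop (583,38) to (580,136).

```bash
cat >> h.py <<'E'
def pose():
    o=ctrl.get_obs();q=o["tcp_rot"];a,b=q[1],q[2]
    ey=np.array([2*a*b,b*b-a*a]);ex=np.array([a*a-b*b,2*a*b])
    return o,ex,ey
def need(x,y,z=None,ax=None):
    """total shift in tool axes (units) to world x,y,z ; ax=world angle(deg) wanted for tool x axis (mod 180)"""
    o,ex,ey=pose();d=np.array([x,y])-o["tool_pos"][:2]
    s=f"dx {d@ex/150:.3f} dy {d@ey/150:.3f}"
    if z is not None:s+=f" dz {-(z-o['tool_pos'][2])/150:.3f}"
    if ax is not None:
        w=(ax-np.degrees(np.arctan2(ex[1],ex[0]))+90)%180-90
        s+=f" wz {-w/360:.4f} ({w:.1f}deg world)"
    return s
E
python3 - <<'E'
from h import *
c=pickle.load(open("w2.pkl","rb"));g=lambda p,z:ray(c,(p[0]/3.7+195,p[1]/3.7+145),z)[:2]
O=dict(A=[(136,69),(190,71),(183,248),(129,246)],B=[(388,79),(440,78),(441,254),(388,252)],C=[(592,82),(642,72),(667,244),(618,249)],
E=[(389,281),(438,281),(432,436),(383,436)],F=[(621,293),(670,297),(647,452),(601,447)])
for k,v in O.items():
    P=np.array([g(p,35) for p in v]);ax=(P[2]+P[3]-P[0]-P[1])/2
    print(k,P.mean(0).round(),"len",np.hypot(*ax).round(),"wid",np.hypot(*(P[1]-P[0])).round(),"ang",np.degrees(np.arctan2(ax[1],ax[0])).round(1))
P=[g(p,35) for p in[(104,296),(152,278)]];v=P[1]-P[0];n=np.array([v[1],-v[0]])/np.hypot(*v)
print("D",(sum(P)/2+n*40).round(),np.degrees(np.arctan2(n[1],n[0])).round(1),np.hypot(*v))
print("board near",g((20,42),15),g((777,38),15),"far",g((63,441),15),g((740,438),15),"tick",g((583,38),15),g((580,136),15))
k=[g(p,80) for p in[(0,0)]]
print("carton",[ray(c,p,80)[:2].round() for p in[(447,84),(627,21),(637,180),(500,222)]])
print("weightsbase",ray(c,(480,243),16)[:2])
E
```

```text
A [ 475. -108.] len 81.0 wid 23.0 ang -14.8
B [494.   3.] len 80.0 wid 23.0 ang -8.6
C [506.  98.] len 79.0 wid 22.0 ang 2.7
E [586. -13.] len 79.0 wid 22.0 ang -10.9
F [608.  90.] len 80.0 wid 23.0 ang -12.7
D [ 571. -127.] 13.0 24.43107063067559
board near [ 417.00387019 -164.51261323] [462.96619333 171.13580919] far [ 613.98403045 -194.15583185] [660.13757185 141.40253261] tick [450.73781874  85.20560775] [495.15354087  78.99339281]
carton [array([364., 214.]), array([321., 441.]), array([536., 489.]), array([574., 292.])]
weightsbase [640.18427836 296.02326601]
```

```bash
cat > plan.py <<'E'
import numpy as np
a,b=0.07135,0.99745;ex=np.array([a*a-b*b,2*a*b]);ey=np.array([2*a*b,b*b-a*a])
def seg(p,q):
    d=np.subtract(q,p)[:2];dz=(p[2]-q[2]) if len(p)>2 else 0
    n=int(np.ceil(np.sqrt(d@d+dz*dz)/49));return f"n={n} dx {d@ex/150/n:.4f} dy {d@ey/150/n:.4f} dz {dz/150/n:.4f}"
def rot(ang): return f"wz total {-(ang+8.18)/360:.4f}"
E
python3 - <<'E'
from plan import *
O=dict(C=(506,98,2.7),F=(608,90,-12.7),B=(494,3,-8.6),E=(586,-13,-10.9),A=(475,-108,-14.8),D=(571,-127,13))
K=(460,370,120)
print("start->C",seg((458.5,26.9,327),(506,98,120)))
for k,(x,y,g) in O.items():
    print(k,"from carton",seg(K,(x,y,120)),"| rot",rot(g))
print(seg((0,0,120),(0,0,19)))
E
```

```text
start->C n=5 dx -0.0492 dy 0.1028 dz 0.2760
C from carton n=6 dx -0.0936 dy -0.2919 dz 0.0000 | rot wz total -0.0302
F from carton n=7 dx -0.1775 dy -0.2439 dz 0.0000 | rot wz total 0.0126
B from carton n=8 dx -0.0716 dy -0.2987 dz 0.0000 | rot wz total 0.0012
E from carton n=9 dx -0.1328 dy -0.2675 dz 0.0000 | rot wz total 0.0076
A from carton n=10 dx -0.0553 dy -0.3140 dz 0.0000 | rot wz total 0.0184
D from carton n=11 dx -0.1095 dy -0.2886 dz 0.0000 | rot wz total -0.0588
n=3 dx 0.0000 dy 0.0000 dz 0.2244
```

Request:
carry_out:
  plan:
    - {"dx": -0.049,"dy": 0.103,"dz": 0.276,"wx": 0,"wy": 0,"wz": 0,"hand": -1}
    - {"dx": -0.049,"dy": 0.103,"dz": 0.276,"wx": 0,"wy": 0,"wz": 0,"hand": -1}
    - {"dx": -0.049,"dy": 0.103,"dz": 0.276,"wx": 0,"wy": 0,"wz": 0,"hand": -1}
    - {"dx": -0.049,"dy": 0.103,"dz": 0.276,"wx": 0,"wy": 0,"wz": 0,"hand": -1}
    - {"dx": -0.049,"dy": 0.103,"dz": 0.276,"wx": 0,"wy": 0,"wz": 0,"hand": -1}
    - {"dx": 0,"dy": 0,"dz": 0.2,"wx": 0,"wy": 0,"wz": -0.015,"hand": -1}
    - {"dx": 0,"dy": 0,"dz": 0.25,"wx": 0,"wy": 0,"wz": -0.015,"hand": -1}
    - {"dx": 0,"dy": 0,"dz": 0.223,"wx": 0,"wy": 0,"wz": 0,"hand": -1}
    - {"dx": 0,"dy": 0,"dz": 0,"wx": 0,"wy": 0,"wz": 0,"hand": 1}
    - {"dx": 0,"dy": 0,"dz": 0,"wx": 0,"wy": 0,"wz": 0,"hand": 1}
    - {"dx": 0,"dy": 0,"dz": 0,"wx": 0,"wy": 0,"wz": 0,"hand": 1}
    - {"dx": 0,"dy": 0,"dz": 0,"wx": 0,"wy": 0,"wz": 0,"hand": 1}
  grip_force: 25

```text
time: 4.65
tool_pos: [506.1, 98.5, 19.7]
tcp_rot: [0.0, -0.023, 1.0, -0.0]
ft_force: [-0.3, 1.2, 0.1]
gripper_width: 61.9
grip_force: 0.0
```

Request:
carry_out:
  plan:
    - {"dx": 0,"dy": 0,"dz": 0,"wx": 0,"wy": 0,"wz": 0,"hand": 1}
    - {"dx": 0,"dy": 0,"dz": -0.223,"wx": 0,"wy": 0,"wz": 0.015,"hand": 1}
    - {"dx": 0,"dy": 0,"dz": -0.25,"wx": 0,"wy": 0,"wz": 0.015,"hand": 1}
    - {"dx": 0,"dy": 0,"dz": -0.2,"wx": 0,"wy": 0,"wz": 0,"hand": 1}

```text
time: 5.05
tool_pos: [506.1, 98.5, 122.2]
tcp_rot: [0.001, 0.072, 0.997, 0.0]
ft_force: [0.3, 0.2, -0.1]
gripper_width: 29.8
grip_force: 0.0
```

Request:
carry_out:
  plan:
    - {"dx": 0,"dy": 0,"dz": 0,"wx": 0,"wy": 0,"wz": -0.015,"hand": -0.2}
    - {"dx": 0,"dy": 0,"dz": 0,"wx": 0,"wy": 0,"wz": -0.015,"hand": -0.2}
    - {"dx": 0,"dy": 0,"dz": 0.15,"wx": 0,"wy": 0,"wz": 0,"hand": -0.2}
    - {"dx": 0,"dy": 0,"dz": 0.3,"wx": 0,"wy": 0,"wz": 0,"hand": -0.2}
    - {"dx": 0,"dy": 0,"dz": 0.223,"wx": 0,"wy": 0,"wz": 0,"hand": -0.2}
    - {"dx": 0,"dy": 0,"dz": 0,"wx": 0,"wy": 0,"wz": 0,"hand": 1}
    - {"dx": 0,"dy": 0,"dz": 0,"wx": 0,"wy": 0,"wz": 0,"hand": 1}
    - {"dx": 0,"dy": 0,"dz": 0,"wx": 0,"wy": 0,"wz": 0,"hand": 1}
    - {"dx": 0,"dy": 0,"dz": 0,"wx": 0,"wy": 0,"wz": 0,"hand": 1}
    - {"dx": 0,"dy": 0,"dz": 0,"wx": 0,"wy": 0,"wz": 0,"hand": 1}
    - {"dx": 0,"dy": 0,"dz": 0,"wx": 0,"wy": 0,"wz": 0,"hand": 1}
    - {"dx": 0,"dy": 0,"dz": 0,"wx": 0,"wy": 0,"wz": 0,"hand": 1}
  grip_force: 25

```text
time: 6.25
tool_pos: [506.1, 98.5, 19.8]
tcp_rot: [0.0, -0.023, 1.0, -0.0]
ft_force: [-1.0, 0.5, 6.1]
gripper_width: 23.6
grip_force: 25.0
```

Request:
carry_out:
  plan:
    - {"dx": 0,"dy": 0,"dz": -0.223,"wx": 0,"wy": 0,"wz": 0.015,"hand": 1}
    - {"dx": 0,"dy": 0,"dz": -0.25,"wx": 0,"wy": 0,"wz": 0.015,"hand": 1}
    - {"dx": 0,"dy": 0,"dz": -0.2,"wx": 0,"wy": 0,"wz": 0,"hand": 1}
    - {"dx": 0.094,"dy": 0.292,"dz": 0,"wx": 0,"wy": 0,"wz": 0,"hand": 1}
    - {"dx": 0.094,"dy": 0.292,"dz": 0,"wx": 0,"wy": 0,"wz": 0,"hand": 1}
    - {"dx": 0.094,"dy": 0.292,"dz": 0,"wx": 0,"wy": 0,"wz": 0,"hand": 1}
    - {"dx": 0.094,"dy": 0.292,"dz": 0,"wx": 0,"wy": 0,"wz": 0,"hand": 1}
    - {"dx": 0.094,"dy": 0.292,"dz": 0,"wx": 0,"wy": 0,"wz": 0,"hand": 1}
    - {"dx": 0.094,"dy": 0.292,"dz": 0,"wx": 0,"wy": 0,"wz": 0,"hand": 1}
    - {"dx": 0,"dy": 0,"dz": 0,"wx": 0,"wy": 0,"wz": 0,"hand": 1}

```text
time: 7.25
tool_pos: [457.5, 375.2, 119.8]
tcp_rot: [-0.0, 0.068, 0.998, 0.001]
ft_force: [-0.7, 0.2, 0.4]
gripper_width: 23.8
grip_force: 25.0
```

Run:
```python
from h import *
c=ctrl.camera("wrist");save("w3",c)
d=ctrl.camera("scene")
print("offcut",[(np.round(e["bbox"]).tolist(),round(e["score"],2)) for e in ctrl.recognise("offcut1",d)])
```

```text
offcut [([304.0, 212.0, 328.0, 230.0], 0.76), ([281.0, 197.0, 308.0, 213.0], 0.73), ([304.0, 184.0, 319.0, 200.0], 0.71), ([278.0, 168.0, 302.0, 186.0], 0.63), ([259.0, 177.0, 278.0, 199.0], 0.59)]
```

View pics/w3.png

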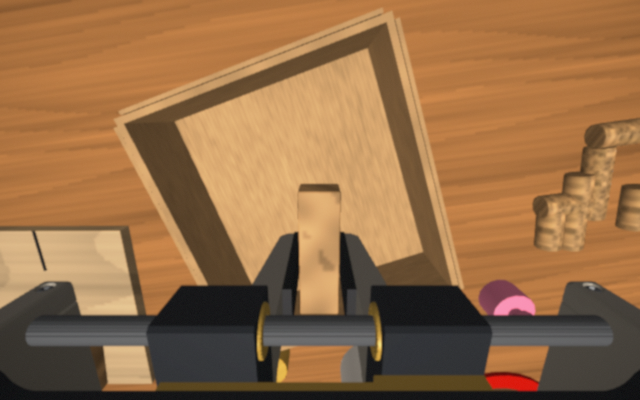

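The offcut is held over the carton. I'll drop it, then fetch F.

Request:
carry_out:
  plan:
    - {"dx": 0,"dy": 0,"dz": 0.18,"wx": 0,"wy": 0,"wz": 0,"hand": 1}
    - {"dx": 0,"dy": 0,"dz": 0.18,"wx": 0,"wy": 0,"wz": 0,"hand": 1}
    - {"dx": 0,"dy": 0,"dz": 0,"wx": 0,"wy": 0,"wz": 0,"hand": -0.2}
    - {"dx": 0,"dy": 0,"dz": 0,"wx": 0,"wy": 0,"wz": 0,"hand": -0.2}
    - {"dx": 0,"dy": 0,"dz": 0,"wx": 0,"wy": 0,"wz": 0,"hand": -0.2}
    - {"dx": 0,"dy": 0,"dz": -0.18,"wx": 0,"wy": 0,"wz": 0,"hand": -0.2}
    - {"dx": 0,"dy": 0,"dz": -0.18,"wx": 0,"wy": 0,"wz": 0,"hand": -0.2}
    - {"dx": -0.18,"dy": -0.248,"dz": 0,"wx": 0,"wy": 0,"wz": 0,"hand": -0.2}
    - {"dx": -0.18,"dy": -0.248,"dz": 0,"wx": 0,"wy": 0,"wz": 0,"hand": -0.2}
    - {"dx": -0.18,"dy": -0.248,"dz": 0,"wx": 0,"wy": 0,"wz": 0,"hand": -0.2}
    - {"dx": -0.18,"dy": -0.248,"dz": 0,"wx": 0,"wy": 0,"wz": 0,"hand": -0.2}
    - {"dx": -0.18,"dy": -0.248,"dz": 0,"wx": 0,"wy": 0,"wz": 0,"hand": -0.2}

```text
time: 8.6
tool_pos: [568.5, 165.5, 122.4]
tcp_rot: [0.002, 0.071, 0.997, 0.0]
ft_force: [1.2, 0.3, 0.3]
gripper_width: 55.3
grip_force: 0.0
```

Request:
carry_out:
  plan:
    - {"dx": -0.18,"dy": -0.248,"dz": 0,"wx": 0,"wy": 0,"wz": 0,"hand": -0.2}
    - {"dx": -0.18,"dy": -0.248,"dz": 0,"wx": 0,"wy": 0,"wz": 0,"hand": -0.2}
    - {"dx": 0,"dy": 0,"dz": 0.15,"wx": 0,"wy": 0,"wz": 0.013,"hand": -0.2}
    - {"dx": 0,"dy": 0,"dz": 0.3,"wx": 0,"wy": 0,"wz": 0,"hand": -0.2}
    - {"dx": 0,"dy": 0,"dz": 0.223,"wx": 0,"wy": 0,"wz": 0,"hand": -0.2}
    - {"dx": 0,"dy": 0,"dz": 0,"wx": 0,"wy": 0,"wz": 0,"hand": 1}
    - {"dx": 0,"dy": 0,"dz": 0,"wx": 0,"wy": 0,"wz": 0,"hand": 1}
    - {"dx": 0,"dy": 0,"dz": 0,"wx": 0,"wy": 0,"wz": 0,"hand": 1}
    - {"dx": 0,"dy": 0,"dz": 0,"wx": 0,"wy": 0,"wz": 0,"hand": 1}
    - {"dx": 0,"dy": 0,"dz": 0,"wx": 0,"wy": 0,"wz": 0,"hand": 1}
    - {"dx": 0,"dy": 0,"dz": 0,"wx": 0,"wy": 0,"wz": 0,"hand": 1}

```text
time: 9.7
tool_pos: [610.4, 86.1, 20.5]
tcp_rot: [0.001, 0.112, 0.994, 0.0]
ft_force: [-0.5, 0.3, 7.0]
gripper_width: 23.8
grip_force: 25.0
```

Request:
carry_out:
  plan:
    - {"dx": 0,"dy": 0,"dz": -0.223,"wx": 0,"wy": 0,"wz": 0,"hand": 1}
    - {"dx": 0,"dy": 0,"dz": -0.3,"wx": 0,"wy": 0,"wz": -0.013,"hand": 1}
    - {"dx": 0,"dy": 0,"dz": -0.15,"wx": 0,"wy": 0,"wz": 0,"hand": 1}
    - {"dx": 0.18,"dy": 0.248,"dz": 0,"wx": 0,"wy": 0,"wz": 0,"hand": 1}
    - {"dx": 0.18,"dy": 0.248,"dz": 0,"wx": 0,"wy": 0,"wz": 0,"hand": 1}
    - {"dx": 0.18,"dy": 0.248,"dz": 0,"wx": 0,"wy": 0,"wz": 0,"hand": 1}
    - {"dx": 0.18,"dy": 0.248,"dz": 0,"wx": 0,"wy": 0,"wz": 0,"hand": 1}
    - {"dx": 0.18,"dy": 0.248,"dz": 0,"wx": 0,"wy": 0,"wz": 0,"hand": 1}
    - {"dx": 0.18,"dy": 0.248,"dz": 0,"wx": 0,"wy": 0,"wz": 0,"hand": 1}
    - {"dx": 0.18,"dy": 0.248,"dz": 0,"wx": 0,"wy": 0,"wz": 0,"hand": 1}
    - {"dx": 0,"dy": 0,"dz": 0,"wx": 0,"wy": 0,"wz": 0,"hand": 1}

```text
time: 10.8
tool_pos: [456.1, 374.7, 120.0]
tcp_rot: [-0.001, 0.068, 0.998, 0.001]
ft_force: [0.9, 0.2, -0.6]
gripper_width: 23.5
grip_force: 25.0
```

Run:
```python
from h import *
d=ctrl.camera("scene")
for l in("offcut1","weight_a"):print(l,[(np.round(e["bbox"]).tolist(),round(e["score"],2)) for e in ctrl.recognise(l,d)])
o=ctrl.get_obs();print(o["tool_pos"],o["tcp_rot"])
```

```text
offcut1 [([279.0, 193.0, 308.0, 213.0], 0.79), ([258.0, 179.0, 277.0, 198.0], 0.68), ([415.0, 198.0, 428.0, 213.0], 0.64), ([409.0, 222.0, 424.0, 238.0], 0.64), ([277.0, 169.0, 306.0, 186.0], 0.63), ([302.0, 183.0, 321.0, 198.0], 0.61)]
weight_a [([448.0, 279.0, 463.0, 306.0], 0.78), ([361.0, 247.0, 372.0, 261.0], 0.72), ([340.0, 274.0, 350.0, 293.0], 0.68), ([213.0, 176.0, 230.0, 196.0], 0.51)]
[459.4086815  370.24766047 119.94271121] [ 3.15096278e-06  7.09124771e-02  9.97482496e-01 -3.00844158e-04]
```

Request:
carry_out:
  plan:
    - {"dx": 0,"dy": 0.2,"dz": 0,"wx": 0,"wy": 0,"wz": 0,"hand": 1}
    - {"dx": 0,"dy": 0,"dz": 0.18,"wx": 0,"wy": 0,"wz": 0,"hand": 1}
    - {"dx": 0,"dy": 0,"dz": 0.18,"wx": 0,"wy": 0,"wz": 0,"hand": 1}
    - {"dx": 0,"dy": 0,"dz": 0,"wx": 0,"wy": 0,"wz": 0,"hand": -0.2}
    - {"dx": 0,"dy": 0,"dz": 0,"wx": 0,"wy": 0,"wz": 0,"hand": -0.2}
    - {"dx": 0,"dy": 0,"dz": 0,"wx": 0,"wy": 0,"wz": 0,"hand": -0.2}
    - {"dx": 0,"dy": 0,"dz": -0.18,"wx": 0,"wy": 0,"wz": 0,"hand": -0.2}
    - {"dx": 0,"dy": -0.2,"dz": -0.18,"wx": 0,"wy": 0,"wz": 0,"hand": -0.2}
    - {"dx": -0.072,"dy": -0.299,"dz": 0,"wx": 0,"wy": 0,"wz": 0,"hand": -0.2}
    - {"dx": -0.072,"dy": -0.299,"dz": 0,"wx": 0,"wy": 0,"wz": 0,"hand": -0.2}
    - {"dx": -0.072,"dy": -0.299,"dz": 0,"wx": 0,"wy": 0,"wz": 0,"hand": -0.2}
    - {"dx": -0.072,"dy": -0.299,"dz": 0,"wx": 0,"wy": 0,"wz": 0,"hand": -0.2}

```text
time: 12.15
tool_pos: [477.9, 185.2, 122.3]
tcp_rot: [0.002, 0.071, 0.997, 0.0]
ft_force: [0.7, -0.1, -0.5]
gripper_width: 55.3
grip_force: 0.0
```

Request:
carry_out:
  plan:
    - {"dx": -0.072,"dy": -0.299,"dz": 0,"wx": 0,"wy": 0,"wz": 0,"hand": -0.2}
    - {"dx": -0.072,"dy": -0.299,"dz": 0,"wx": 0,"wy": 0,"wz": 0,"hand": -0.2}
    - {"dx": -0.072,"dy": -0.299,"dz": 0,"wx": 0,"wy": 0,"wz": 0,"hand": -0.2}
    - {"dx": -0.072,"dy": -0.299,"dz": 0,"wx": 0,"wy": 0,"wz": 0,"hand": -0.2}
    - {"dx": 0,"dy": 0,"dz": 0.15,"wx": 0,"wy": 0,"wz": 0,"hand": -0.2}
    - {"dx": 0,"dy": 0,"dz": 0.3,"wx": 0,"wy": 0,"wz": 0,"hand": -0.2}
    - {"dx": 0,"dy": 0,"dz": 0.223,"wx": 0,"wy": 0,"wz": 0,"hand": -0.2}
    - {"dx": 0,"dy": 0,"dz": 0,"wx": 0,"wy": 0,"wz": 0,"hand": 1}
    - {"dx": 0,"dy": 0,"dz": 0,"wx": 0,"wy": 0,"wz": 0,"hand": 1}
    - {"dx": 0,"dy": 0,"dz": 0,"wx": 0,"wy": 0,"wz": 0,"hand": 1}
    - {"dx": 0,"dy": 0,"dz": 0,"wx": 0,"wy": 0,"wz": 0,"hand": 1}
    - {"dx": 0,"dy": 0,"dz": 0,"wx": 0,"wy": 0,"wz": 0,"hand": 1}

```text
time: 13.35
tool_pos: [495.2, 3.0, 20.9]
tcp_rot: [0.001, 0.071, 0.997, -0.0]
ft_force: [-1.4, 1.0, 7.6]
gripper_width: 23.9
grip_force: 25.0
```

Request:
carry_out:
  plan:
    - {"dx": 0,"dy": 0,"dz": -0.223,"wx": 0,"wy": 0,"wz": 0,"hand": 1}
    - {"dx": 0,"dy": 0,"dz": -0.3,"wx": 0,"wy": 0,"wz": 0,"hand": 1}
    - {"dx": 0,"dy": 0,"dz": -0.15,"wx": 0,"wy": 0,"wz": 0,"hand": 1}
    - {"dx": 0.072,"dy": 0.299,"dz": 0,"wx": 0,"wy": 0,"wz": 0,"hand": 1}
    - {"dx": 0.072,"dy": 0.299,"dz": 0,"wx": 0,"wy": 0,"wz": 0,"hand": 1}
    - {"dx": 0.072,"dy": 0.299,"dz": 0,"wx": 0,"wy": 0,"wz": 0,"hand": 1}
    - {"dx": 0.072,"dy": 0.299,"dz": 0,"wx": 0,"wy": 0,"wz": 0,"hand": 1}
    - {"dx": 0.072,"dy": 0.299,"dz": 0,"wx": 0,"wy": 0,"wz": 0,"hand": 1}
    - {"dx": 0.072,"dy": 0.299,"dz": 0,"wx": 0,"wy": 0,"wz": 0,"hand": 1}
    - {"dx": 0.072,"dy": 0.299,"dz": 0,"wx": 0,"wy": 0,"wz": 0,"hand": 1}
    - {"dx": 0.072,"dy": 0.299,"dz": 0,"wx": 0,"wy": 0,"wz": 0,"hand": 1}

```text
time: 14.45
tool_pos: [458.8, 372.6, 120.6]
tcp_rot: [0.0, 0.071, 0.997, 0.0]
ft_force: [1.3, -0.3, -0.5]
gripper_width: 23.4
grip_force: 25.0
```

Run:
```python
from h import *
d=ctrl.camera("scene")
for l in("offcut1","weight_a"):print(l,[(np.round(e["bbox"]).tolist(),round(e["score"],2)) for e in ctrl.recognise(l,d)])
o=ctrl.get_obs();print(o["tool_pos"],o["tcp_rot"])
```

```text
offcut1 [([280.0, 195.0, 306.0, 215.0], 0.68), ([419.0, 225.0, 436.0, 238.0], 0.59), ([279.0, 168.0, 300.0, 184.0], 0.47), ([260.0, 177.0, 279.0, 200.0], 0.46), ([411.0, 199.0, 424.0, 216.0], 0.45)]
weight_a [([448.0, 277.0, 463.0, 301.0], 0.84), ([211.0, 176.0, 230.0, 198.0], 0.77), ([358.0, 243.0, 371.0, 267.0], 0.56), ([215.0, 124.0, 266.0, 164.0], 0.31)]
[458.48256984 372.91005801 120.2995894 ] [1.46335296e-04 6.90210976e-02 9.97615184e-01 1.06006293e-04]
```

Request:
carry_out:
  plan:
    - {"dx": 0,"dy": -0.2,"dz": 0,"wx": 0,"wy": 0,"wz": 0,"hand": 1}
    - {"dx": 0,"dy": 0,"dz": 0.18,"wx": 0,"wy": 0,"wz": 0,"hand": 1}
    - {"dx": 0,"dy": 0,"dz": 0.18,"wx": 0,"wy": 0,"wz": 0,"hand": 1}
    - {"dx": 0,"dy": 0,"dz": 0,"wx": 0,"wy": 0,"wz": 0,"hand": -0.2}
    - {"dx": 0,"dy": 0,"dz": 0,"wx": 0,"wy": 0,"wz": 0,"hand": -0.2}
    - {"dx": 0,"dy": 0,"dz": 0,"wx": 0,"wy": 0,"wz": 0,"hand": -0.2}
    - {"dx": 0,"dy": 0,"dz": -0.18,"wx": 0,"wy": 0,"wz": 0,"hand": -0.2}
    - {"dx": 0,"dy": 0.2,"dz": -0.18,"wx": 0,"wy": 0,"wz": 0,"hand": -0.2}
    - {"dx": -0.133,"dy": -0.268,"dz": 0,"wx": 0,"wy": 0,"wz": 0,"hand": -0.2}
    - {"dx": -0.133,"dy": -0.268,"dz": 0,"wx": 0,"wy": 0,"wz": 0,"hand": -0.2}
    - {"dx": -0.133,"dy": -0.268,"dz": 0,"wx": 0,"wy": 0,"wz": 0,"hand": -0.2}
    - {"dx": -0.133,"dy": -0.268,"dz": 0,"wx": 0,"wy": 0,"wz": 0,"hand": -0.2}

```text
time: 15.8
tool_pos: [517.0, 198.9, 122.3]
tcp_rot: [0.002, 0.071, 0.997, 0.0]
ft_force: [0.2, 0.1, -0.7]
gripper_width: 55.1
grip_force: 0.0
```

Request:
carry_out:
  plan:
    - {"dx": -0.133,"dy": -0.268,"dz": 0,"wx": 0,"wy": 0,"wz": 0,"hand": -0.2}
    - {"dx": -0.133,"dy": -0.268,"dz": 0,"wx": 0,"wy": 0,"wz": 0,"hand": -0.2}
    - {"dx": -0.133,"dy": -0.268,"dz": 0,"wx": 0,"wy": 0,"wz": 0,"hand": -0.2}
    - {"dx": -0.133,"dy": -0.268,"dz": 0,"wx": 0,"wy": 0,"wz": 0,"hand": -0.2}
    - {"dx": -0.133,"dy": -0.268,"dz": 0,"wx": 0,"wy": 0,"wz": 0,"hand": -0.2}
    - {"dx": 0,"dy": 0,"dz": 0.15,"wx": 0,"wy": 0,"wz": 0.008,"hand": -0.2}
    - {"dx": 0,"dy": 0,"dz": 0.3,"wx": 0,"wy": 0,"wz": 0,"hand": -0.2}
    - {"dx": 0,"dy": 0,"dz": 0.223,"wx": 0,"wy": 0,"wz": 0,"hand": -0.2}
    - {"dx": 0,"dy": 0,"dz": 0,"wx": 0,"wy": 0,"wz": 0,"hand": 1}
    - {"dx": 0,"dy": 0,"dz": 0,"wx": 0,"wy": 0,"wz": 0,"hand": 1}
    - {"dx": 0,"dy": 0,"dz": 0,"wx": 0,"wy": 0,"wz": 0,"hand": 1}
    - {"dx": 0,"dy": 0,"dz": 0,"wx": 0,"wy": 0,"wz": 0,"hand": 1}

```text
time: 17.0
tool_pos: [586.7, -13.1, 20.6]
tcp_rot: [0.001, 0.096, 0.995, -0.0]
ft_force: [-0.3, -0.4, 0.8]
gripper_width: 25.3
grip_force: 0.1
```

Request:
carry_out:
  plan:
    - {"dx": 0,"dy": 0,"dz": 0,"wx": 0,"wy": 0,"wz": 0,"hand": 1}
    - {"dx": 0,"dy": 0,"dz": -0.223,"wx": 0,"wy": 0,"wz": 0,"hand": 1}
    - {"dx": 0,"dy": 0,"dz": -0.3,"wx": 0,"wy": 0,"wz": -0.008,"hand": 1}
    - {"dx": 0.133,"dy": 0.268,"dz": -0.15,"wx": 0,"wy": 0,"wz": 0,"hand": 1}
    - {"dx": 0.133,"dy": 0.268,"dz": 0,"wx": 0,"wy": 0,"wz": 0,"hand": 1}
    - {"dx": 0.133,"dy": 0.268,"dz": 0,"wx": 0,"wy": 0,"wz": 0,"hand": 1}
    - {"dx": 0.133,"dy": 0.268,"dz": 0,"wx": 0,"wy": 0,"wz": 0,"hand": 1}
    - {"dx": 0.133,"dy": 0.268,"dz": 0,"wx": 0,"wy": 0,"wz": 0,"hand": 1}
    - {"dx": 0.133,"dy": 0.268,"dz": 0,"wx": 0,"wy": 0,"wz": 0,"hand": 1}
    - {"dx": 0.133,"dy": 0.268,"dz": 0,"wx": 0,"wy": 0,"wz": 0,"hand": 1}
    - {"dx": 0.133,"dy": 0.268,"dz": 0,"wx": 0,"wy": 0,"wz": 0,"hand": 1}
    - {"dx": 0.133,"dy": 0.268,"dz": 0,"wx": 0,"wy": 0,"wz": 0,"hand": 1}

```text
time: 18.2
tool_pos: [458.5, 372.2, 120.4]
tcp_rot: [0.0, 0.071, 0.997, 0.0]
ft_force: [2.0, -0.7, 0.5]
gripper_width: 24.1
grip_force: 25.0
```

Run:
```python
from h import *
d=ctrl.camera("scene")
for l in("offcut1","weight_a"):print(l,[(np.round(e["bbox"]).tolist(),round(e["score"],2)) for e in ctrl.recognise(l,d)])
o=ctrl.get_obs();print(o["tool_pos"],o["tcp_rot"])
```

```text
offcut1 [([410.0, 200.0, 428.0, 217.0], 0.73), ([408.0, 219.0, 424.0, 236.0], 0.67), ([259.0, 178.0, 278.0, 197.0], 0.67), ([204.0, 134.0, 268.0, 175.0], 0.65), ([400.0, 217.0, 417.0, 234.0], 0.57), ([281.0, 168.0, 303.0, 187.0], 0.56), ([416.0, 224.0, 435.0, 241.0], 0.53)]
weight_a [([447.0, 278.0, 466.0, 302.0], 0.84), ([357.0, 248.0, 370.0, 264.0], 0.71), ([212.0, 175.0, 226.0, 197.0], 0.64), ([337.0, 272.0, 352.0, 293.0], 0.58)]
[458.17132343 372.49169578 120.1738367 ] [6.43338973e-05 6.89783147e-02 9.97618154e-01 8.08951658e-05]
```

Request:
carry_out:
  plan:
    - {"dx": 0.25,"dy": 0,"dz": 0,"wx": 0,"wy": 0,"wz": 0,"hand": 1}
    - {"dx": 0,"dy": 0,"dz": 0.18,"wx": 0,"wy": 0,"wz": 0,"hand": 1}
    - {"dx": 0,"dy": 0,"dz": 0.12,"wx": 0,"wy": 0,"wz": 0,"hand": 1}
    - {"dx": 0,"dy": 0,"dz": 0,"wx": 0,"wy": 0,"wz": 0,"hand": -0.2}
    - {"dx": 0,"dy": 0,"dz": 0,"wx": 0,"wy": 0,"wz": 0,"hand": -0.2}
    - {"dx": 0,"dy": 0,"dz": 0,"wx": 0,"wy": 0,"wz": 0,"hand": -0.2}
    - {"dx": 0,"dy": 0,"dz": -0.12,"wx": 0,"wy": 0,"wz": 0,"hand": -0.2}
    - {"dx": -0.25,"dy": 0,"dz": -0.18,"wx": 0,"wy": 0,"wz": 0,"hand": -0.2}
    - {"dx": -0.055,"dy": -0.314,"dz": 0,"wx": 0,"wy": 0,"wz": 0,"hand": -0.2}
    - {"dx": -0.055,"dy": -0.314,"dz": 0,"wx": 0,"wy": 0,"wz": 0,"hand": -0.2}
    - {"dx": -0.055,"dy": -0.314,"dz": 0,"wx": 0,"wy": 0,"wz": 0,"hand": -0.2}
    - {"dx": -0.055,"dy": -0.314,"dz": 0,"wx": 0,"wy": 0,"wz": 0,"hand": -0.2}

```text
time: 19.55
tool_pos: [466.3, 177.5, 121.5]
tcp_rot: [0.001, 0.071, 0.997, 0.0]
ft_force: [1.2, -0.5, 0.4]
gripper_width: 55.0
grip_force: 0.0
```

Request:
carry_out:
  plan:
    - {"dx": -0.055,"dy": -0.314,"dz": 0,"wx": 0,"wy": 0,"wz": 0,"hand": -0.2}
    - {"dx": -0.055,"dy": -0.314,"dz": 0,"wx": 0,"wy": 0,"wz": 0,"hand": -0.2}
    - {"dx": -0.055,"dy": -0.314,"dz": 0,"wx": 0,"wy": 0,"wz": 0,"hand": -0.2}
    - {"dx": -0.055,"dy": -0.314,"dz": 0,"wx": 0,"wy": 0,"wz": 0,"hand": -0.2}
    - {"dx": -0.055,"dy": -0.314,"dz": 0,"wx": 0,"wy": 0,"wz": 0,"hand": -0.2}
    - {"dx": -0.055,"dy": -0.314,"dz": 0,"wx": 0,"wy": 0,"wz": 0,"hand": -0.2}
    - {"dx": 0,"dy": 0,"dz": 0.15,"wx": 0,"wy": 0,"wz": 0.018,"hand": -0.2}
    - {"dx": 0,"dy": 0,"dz": 0.3,"wx": 0,"wy": 0,"wz": 0,"hand": -0.2}
    - {"dx": 0,"dy": 0,"dz": 0.223,"wx": 0,"wy": 0,"wz": 0,"hand": -0.2}
    - {"dx": 0,"dy": 0,"dz": 0,"wx": 0,"wy": 0,"wz": 0,"hand": 1}
    - {"dx": 0,"dy": 0,"dz": 0,"wx": 0,"wy": 0,"wz": 0,"hand": 1}
    - {"dx": 0,"dy": 0,"dz": 0,"wx": 0,"wy": 0,"wz": 0,"hand": 1}

```text
time: 20.75
tool_pos: [475.2, -108.1, 20.3]
tcp_rot: [0.001, 0.127, 0.992, -0.0]
ft_force: [0.7, 0.6, -0.2]
gripper_width: 33.2
grip_force: 0.0
```

Request:
carry_out:
  plan:
    - {"dx": 0,"dy": 0,"dz": 0,"wx": 0,"wy": 0,"wz": 0,"hand": 1}
    - {"dx": 0,"dy": 0,"dz": 0,"wx": 0,"wy": 0,"wz": 0,"hand": 1}
    - {"dx": 0,"dy": 0,"dz": -0.223,"wx": 0,"wy": 0,"wz": 0,"hand": 1}
    - {"dx": 0,"dy": 0,"dz": -0.3,"wx": 0,"wy": 0,"wz": -0.018,"hand": 1}
    - {"dx": 0,"dy": 0,"dz": -0.15,"wx": 0,"wy": 0,"wz": 0,"hand": 1}
    - {"dx": 0.055,"dy": 0.314,"dz": 0,"wx": 0,"wy": 0,"wz": 0,"hand": 1}
    - {"dx": 0.055,"dy": 0.314,"dz": 0,"wx": 0,"wy": 0,"wz": 0,"hand": 1}
    - {"dx": 0.055,"dy": 0.314,"dz": 0,"wx": 0,"wy": 0,"wz": 0,"hand": 1}
    - {"dx": 0.055,"dy": 0.314,"dz": 0,"wx": 0,"wy": 0,"wz": 0,"hand": 1}
    - {"dx": 0.055,"dy": 0.314,"dz": 0,"wx": 0,"wy": 0,"wz": 0,"hand": 1}
    - {"dx": 0.055,"dy": 0.314,"dz": 0,"wx": 0,"wy": 0,"wz": 0,"hand": 1}
    - {"dx": 0.055,"dy": 0.314,"dz": 0,"wx": 0,"wy": 0,"wz": 0,"hand": 1}

```text
time: 21.95
tool_pos: [463.5, 229.2, 120.5]
tcp_rot: [0.0, 0.071, 0.997, 0.0]
ft_force: [0.6, -0.4, -0.2]
gripper_width: 23.7
grip_force: 25.0
```

Request:
carry_out:
  plan:
    - {"dx": 0.055,"dy": 0.314,"dz": 0,"wx": 0,"wy": 0,"wz": 0,"hand": 1}
    - {"dx": 0.055,"dy": 0.314,"dz": 0,"wx": 0,"wy": 0,"wz": 0,"hand": 1}
    - {"dx": 0.055,"dy": 0.314,"dz": 0,"wx": 0,"wy": 0,"wz": 0,"hand": 1}
    - {"dx": 0,"dy": 0,"dz": 0,"wx": 0,"wy": 0,"wz": 0,"hand": 1}

```text
time: 22.35
tool_pos: [458.2, 375.3, 120.2]
tcp_rot: [0.0, 0.068, 0.998, 0.001]
ft_force: [-0.5, -0.4, 0.1]
gripper_width: 23.8
grip_force: 25.0
```

Run:
```python
from h import *
d=ctrl.camera("scene");pickle.dump(d,open("s5.pkl","wb"))
for l in("offcut1","weight_a"):print(l,[(np.round(e["bbox"]).tolist(),round(e["score"],2)) for e in ctrl.recognise(l,d)])
o=ctrl.get_obs();print(o["tool_pos"],o["tcp_rot"])
```

```text
offcut1 [([412.0, 197.0, 426.0, 218.0], 0.64), ([399.0, 217.0, 414.0, 233.0], 0.64), ([261.0, 176.0, 277.0, 198.0], 0.56), ([417.0, 226.0, 437.0, 240.0], 0.49), ([410.0, 226.0, 425.0, 238.0], 0.42)]
weight_a [([339.0, 273.0, 351.0, 295.0], 0.81), ([450.0, 279.0, 464.0, 300.0], 0.81), ([360.0, 244.0, 371.0, 265.0], 0.8), ([210.0, 177.0, 229.0, 198.0], 0.75), ([217.0, 123.0, 264.0, 166.0], 0.32)]
[459.18220062 370.14214084 119.88293928] [-1.20262268e-04  7.08231625e-02  9.97488817e-01 -3.54641796e-04]
```

Request:
carry_out:
  plan:
    - {"dx": -0.25,"dy": 0,"dz": 0,"wx": 0,"wy": 0,"wz": 0,"hand": 1}
    - {"dx": 0,"dy": 0,"dz": 0.18,"wx": 0,"wy": 0,"wz": 0,"hand": 1}
    - {"dx": 0,"dy": 0,"dz": 0.12,"wx": 0,"wy": 0,"wz": 0,"hand": 1}
    - {"dx": 0,"dy": 0,"dz": 0,"wx": 0,"wy": 0,"wz": 0,"hand": -0.2}
    - {"dx": 0,"dy": 0,"dz": 0,"wx": 0,"wy": 0,"wz": 0,"hand": -0.2}
    - {"dx": 0,"dy": 0,"dz": 0,"wx": 0,"wy": 0,"wz": 0,"hand": -0.2}
    - {"dx": 0,"dy": 0,"dz": -0.12,"wx": 0,"wy": 0,"wz": 0,"hand": -0.2}
    - {"dx": 0.25,"dy": 0,"dz": -0.18,"wx": 0,"wy": 0,"wz": 0,"hand": -0.2}
    - {"dx": -0.11,"dy": -0.289,"dz": 0,"wx": 0,"wy": 0,"wz": 0,"hand": -0.5}
    - {"dx": -0.11,"dy": -0.289,"dz": 0,"wx": 0,"wy": 0,"wz": 0,"hand": -0.5}
    - {"dx": -0.11,"dy": -0.289,"dz": 0,"wx": 0,"wy": 0,"wz": 0,"hand": -0.5}
    - {"dx": -0.11,"dy": -0.289,"dz": 0,"wx": 0,"wy": 0,"wz": 0,"hand": -0.5}

```text
time: 23.7
tool_pos: [501.1, 188.1, 121.9]
tcp_rot: [0.002, 0.071, 0.997, 0.0]
ft_force: [0.1, -0.1, 0.3]
gripper_width: 68.9
grip_force: 0.0
```

Request:
carry_out:
  plan:
    - {"dx": -0.11,"dy": -0.289,"dz": 0,"wx": 0,"wy": 0,"wz": 0,"hand": -0.5}
    - {"dx": -0.11,"dy": -0.289,"dz": 0,"wx": 0,"wy": 0,"wz": 0,"hand": -0.5}
    - {"dx": -0.11,"dy": -0.289,"dz": 0,"wx": 0,"wy": 0,"wz": 0,"hand": -0.5}
    - {"dx": -0.11,"dy": -0.289,"dz": 0,"wx": 0,"wy": 0,"wz": 0,"hand": -0.5}
    - {"dx": -0.11,"dy": -0.289,"dz": 0,"wx": 0,"wy": 0,"wz": 0,"hand": -0.5}
    - {"dx": -0.11,"dy": -0.289,"dz": 0,"wx": 0,"wy": 0,"wz": 0,"hand": -0.5}
    - {"dx": -0.11,"dy": -0.289,"dz": 0,"wx": 0,"wy": 0,"wz": 0,"hand": -0.5}
    - {"dx": 0,"dy": 0,"dz": 0.05,"wx": 0,"wy": 0,"wz": -0.0196,"hand": -0.5}
    - {"dx": 0,"dy": 0,"dz": 0.1,"wx": 0,"wy": 0,"wz": -0.0196,"hand": -0.5}
    - {"dx": 0,"dy": 0,"dz": 0.3,"wx": 0,"wy": 0,"wz": -0.0196,"hand": -0.5}
    - {"dx": 0,"dy": 0,"dz": 0.223,"wx": 0,"wy": 0,"wz": 0,"hand": -0.5}

```text
time: 24.8
tool_pos: [572.2, -128.0, 19.3]
tcp_rot: [0.001, -0.114, 0.993, -0.001]
ft_force: [0.3, 1.2, -0.7]
gripper_width: 68.7
grip_force: 0.0
```

Request:
carry_out:
  plan:
    - {"dx": 0,"dy": 0,"dz": 0,"wx": 0,"wy": 0,"wz": 0,"hand": 1}
    - {"dx": 0,"dy": 0,"dz": 0,"wx": 0,"wy": 0,"wz": 0,"hand": 1}
    - {"dx": 0,"dy": 0,"dz": 0,"wx": 0,"wy": 0,"wz": 0,"hand": 1}
    - {"dx": 0,"dy": 0,"dz": 0,"wx": 0,"wy": 0,"wz": 0,"hand": 1}
    - {"dx": 0,"dy": 0,"dz": 0,"wx": 0,"wy": 0,"wz": 0,"hand": 1}
    - {"dx": 0,"dy": 0,"dz": 0,"wx": 0,"wy": 0,"wz": 0,"hand": 1}
    - {"dx": 0,"dy": 0,"dz": 0,"wx": 0,"wy": 0,"wz": 0,"hand": 1}
    - {"dx": 0,"dy": 0,"dz": -0.223,"wx": 0,"wy": 0,"wz": 0.0196,"hand": 1}
    - {"dx": 0,"dy": 0,"dz": -0.3,"wx": 0,"wy": 0,"wz": 0.0196,"hand": 1}
    - {"dx": 0,"dy": 0,"dz": -0.15,"wx": 0,"wy": 0,"wz": 0.0196,"hand": 1}

```text
time: 25.8
tool_pos: [573.0, -128.0, 123.7]
tcp_rot: [0.002, 0.074, 0.997, -0.001]
ft_force: [1.0, -0.9, -0.0]
gripper_width: 23.5
grip_force: 25.0
```

Request:
carry_out:
  plan:
    - {"dx": 0.11,"dy": 0.289,"dz": 0,"wx": 0,"wy": 0,"wz": 0,"hand": 1}
    - {"dx": 0.11,"dy": 0.289,"dz": 0,"wx": 0,"wy": 0,"wz": 0,"hand": 1}
    - {"dx": 0.11,"dy": 0.289,"dz": 0,"wx": 0,"wy": 0,"wz": 0,"hand": 1}
    - {"dx": 0.11,"dy": 0.289,"dz": 0,"wx": 0,"wy": 0,"wz": 0,"hand": 1}
    - {"dx": 0.11,"dy": 0.289,"dz": 0,"wx": 0,"wy": 0,"wz": 0,"hand": 1}
    - {"dx": 0.11,"dy": 0.289,"dz": 0,"wx": 0,"wy": 0,"wz": 0,"hand": 1}
    - {"dx": 0.11,"dy": 0.289,"dz": 0,"wx": 0,"wy": 0,"wz": 0,"hand": 1}
    - {"dx": 0.11,"dy": 0.289,"dz": 0,"wx": 0,"wy": 0,"wz": 0,"hand": 1}
    - {"dx": 0.11,"dy": 0.289,"dz": 0,"wx": 0,"wy": 0,"wz": 0,"hand": 1}
    - {"dx": 0.11,"dy": 0.289,"dz": 0,"wx": 0,"wy": 0,"wz": 0,"hand": 1}
    - {"dx": 0.11,"dy": 0.289,"dz": 0,"wx": 0,"wy": 0,"wz": 0,"hand": 1}
    - {"dx": 0,"dy": 0,"dz": 0,"wx": 0,"wy": 0,"wz": 0,"hand": 1}

```text
time: 27.0
tool_pos: [457.3, 375.1, 119.9]
tcp_rot: [-0.0, 0.068, 0.998, 0.001]
ft_force: [0.2, -0.7, -0.4]
gripper_width: 23.7
grip_force: 25.0
```

Run:
```python
from h import *
d=ctrl.camera("scene");pickle.dump(d,open("s6.pkl","wb"))
for l in("offcut1","weight_a"):print(l,[(np.round(e["bbox"]).tolist(),round(e["score"],2)) for e in ctrl.recognise(l,d)])
o=ctrl.get_obs();print(o["tool_pos"],o["tcp_rot"])
```

```text
offcut1 [([399.0, 218.0, 415.0, 234.0], 0.64), ([402.0, 220.0, 420.0, 238.0], 0.61), ([414.0, 197.0, 429.0, 217.0], 0.5), ([414.0, 213.0, 438.0, 228.0], 0.42)]
weight_a [([446.0, 276.0, 465.0, 303.0], 0.83), ([339.0, 269.0, 353.0, 294.0], 0.82), ([359.0, 244.0, 373.0, 265.0], 0.79), ([214.0, 175.0, 225.0, 196.0], 0.75), ([374.0, 185.0, 462.0, 267.0], 0.31)]
[459.21172029 370.09944614 119.66706648] [-2.16830399e-04  7.08880826e-02  9.97484164e-01 -4.18729670e-04]
```

Request:
carry_out:
  plan:
    - {"dx": 0,"dy": 0,"dz": 0.2,"wx": 0,"wy": 0,"wz": 0,"hand": 1}
    - {"dx": 0,"dy": 0,"dz": 0,"wx": 0,"wy": 0,"wz": 0,"hand": 1}
    - {"dx": 0,"dy": 0,"dz": 0,"wx": 0,"wy": 0,"wz": 0,"hand": -0.2}
    - {"dx": 0,"dy": 0,"dz": 0,"wx": 0,"wy": 0,"wz": 0,"hand": -0.2}
    - {"dx": 0,"dy": 0,"dz": 0,"wx": 0,"wy": 0,"wz": 0,"hand": -0.2}
    - {"dx": 0,"dy": 0,"dz": -0.3,"wx": 0,"wy": 0,"wz": 0,"hand": -0.2}
    - {"dx": 0,"dy": 0,"dz": -0.3,"wx": 0,"wy": 0,"wz": 0,"hand": -0.2}
    - {"dx": 0,"dy": 0,"dz": -0.3,"wx": 0,"wy": 0,"wz": 0,"hand": -0.2}
    - {"dx": -0.045,"dy": -0.313,"dz": 0,"wx": 0,"wy": 0,"wz": 0,"hand": -0.2}
    - {"dx": -0.045,"dy": -0.313,"dz": 0,"wx": 0,"wy": 0,"wz": 0,"hand": -0.2}
    - {"dx": -0.045,"dy": -0.313,"dz": 0,"wx": 0,"wy": 0,"wz": 0,"hand": -0.2}
    - {"dx": -0.045,"dy": -0.313,"dz": 0,"wx": 0,"wy": 0,"wz": 0,"hand": -0.2}

```text
time: 28.35
tool_pos: [459.6, 179.1, 226.2]
tcp_rot: [0.001, 0.071, 0.997, 0.0]
ft_force: [-0.3, -0.1, -0.2]
gripper_width: 55.3
grip_force: 0.0
```

Request:
carry_out:
  plan:
    - {"dx": -0.045,"dy": -0.313,"dz": 0,"wx": 0,"wy": 0,"wz": 0,"hand": -0.2}
    - {"dx": -0.045,"dy": -0.313,"dz": 0,"wx": 0,"wy": 0,"wz": 0,"hand": -0.2}
    - {"dx": -0.045,"dy": -0.313,"dz": 0,"wx": 0,"wy": 0,"wz": 0,"hand": -0.2}
    - {"dx": -0.045,"dy": -0.313,"dz": 0,"wx": 0,"wy": 0,"wz": 0,"hand": -0.2}
    - {"dx": 0,"dy": 0,"dz": 0,"wx": 0,"wy": 0,"wz": 0,"hand": -0.2}

```text
time: 28.85
tool_pos: [459.9, -14.0, 226.2]
tcp_rot: [0.001, 0.075, 0.997, -0.001]
ft_force: [0.5, 0.8, -0.3]
gripper_width: 55.2
grip_force: 0.0
```

Run:
```python
from h import *
d=ctrl.camera("wrist");pickle.dump(d,open("w4.pkl","wb"))
save("w4b",d,(200,100,480,290),2.8)
o=ctrl.get_obs();print(o["tool_pos"],o["tcp_rot"])
```

```text
[459.88159562 -11.3406343  225.96720592] [ 8.55708094e-04  7.37964966e-02  9.97272940e-01 -1.69859718e-04]
```

Request:
carry_out:
  plan:
    - {"dx": -0.045,"dy": -0.313,"dz": 0,"wx": 0,"wy": 0,"wz": 0,"hand": -0.2}
    - {"dx": -0.045,"dy": -0.313,"dz": 0,"wx": 0,"wy": 0,"wz": 0,"hand": -0.2}
    - {"dx": -0.045,"dy": -0.313,"dz": 0,"wx": 0,"wy": 0,"wz": 0,"hand": -0.2}
    - {"dx": -0.045,"dy": -0.313,"dz": 0,"wx": 0,"wy": 0,"wz": 0,"hand": -0.2}
    - {"dx": -0.045,"dy": -0.313,"dz": 0,"wx": 0,"wy": 0,"wz": 0,"hand": -0.2}
    - {"dx": -0.045,"dy": -0.313,"dz": 0,"wx": 0,"wy": 0,"wz": 0,"hand": -0.2}
    - {"dx": -0.045,"dy": -0.313,"dz": 0,"wx": 0,"wy": 0,"wz": 0,"hand": -0.2}
    - {"dx": -0.045,"dy": -0.313,"dz": 0,"wx": 0,"wy": 0,"wz": 0,"hand": -0.2}
    - {"dx": 0,"dy": 0,"dz": 0,"wx": 0,"wy": 0,"wz": 0,"hand": -0.2}
    - {"dx": 0,"dy": 0,"dz": 0,"wx": 0,"wy": 0,"wz": 0,"hand": -0.2}

```text
time: 29.9
tool_pos: [460.5, -387.7, 224.9]
tcp_rot: [0.0, 0.071, 0.997, 0.001]
ft_force: [0.2, -0.2, -0.9]
gripper_width: 55.2
grip_force: 0.0
```

Run:
```python
from h import *
d=ctrl.camera("wrist");pickle.dump(d,open("w5.pkl","wb"))
save("w5c",d,(200,60,480,270),2.8)
o=ctrl.get_obs();print(o["tool_pos"],o["tcp_rot"])
```

```text
[ 460.63469103 -386.90701702  225.09192922] [7.30216070e-05 7.04553753e-02 9.97514833e-01 4.39006952e-04]
```

View pics/w4b.png

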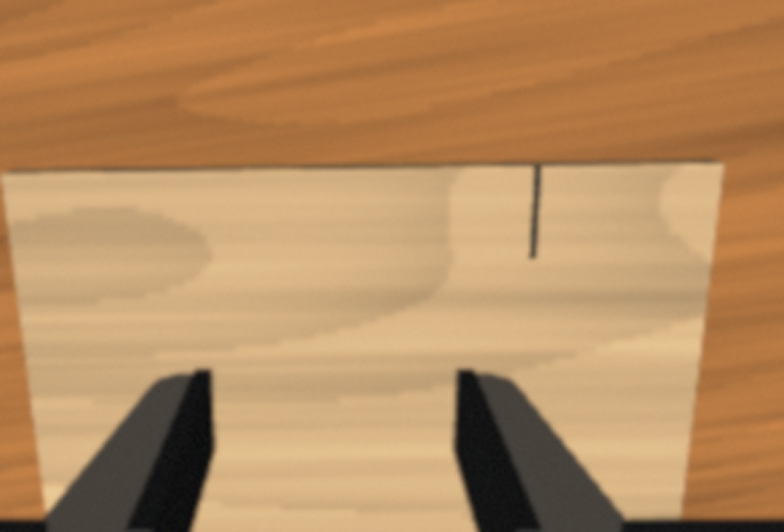

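View pics/w5c.png

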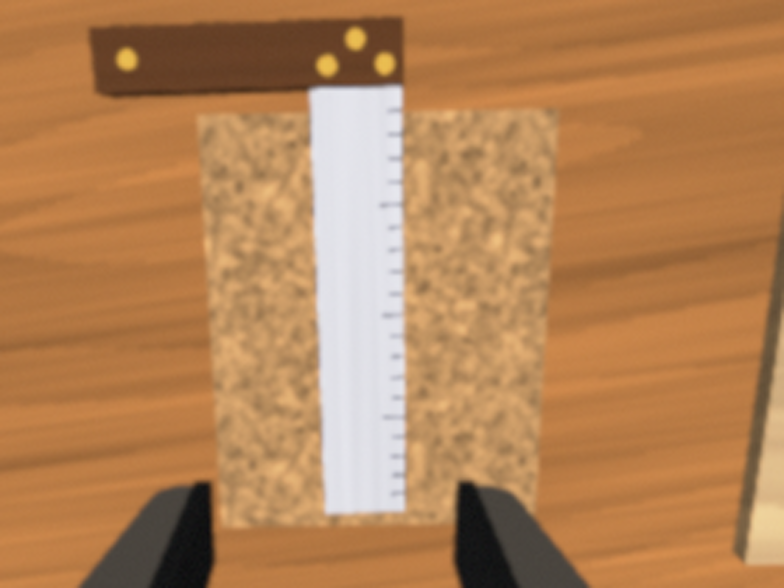

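The board is clear, and the tick sits at crop (538,164)-(532,258). The square lies on the tiles with its blade between crop x 310-403 at the root and its tip at row 512. Next come subpixel fits.

```bash
cat > fit.py <<'E'
from h import *
def gray(c): return cv2.cvtColor(np.ascontiguousarray(c["image"]),cv2.COLOR_RGB2GRAY).astype(float)
def edge(c,p,q,half=4,mode="up",n=80):
    """points on an edge near segment p-q; profile along left-normal n; mode up: max gradient, down: min gradient, dark: dark line centroid"""
    g=cv2.GaussianBlur(gray(c),(0,0),.6);p=np.array(p,float);q=np.array(q,float);d=(q-p)/np.hypot(*(q-p));nn=np.array([-d[1],d[0]])
    s=np.arange(-half,half+.01,.1);out=[]
    for t in np.linspace(.03,.97,n):
        P=p+(q-p)*t+s[:,None]*nn
        v=cv2.remap(g.astype(np.float32),P[:,0].astype(np.float32)[None],P[:,1].astype(np.float32)[None],cv2.INTER_CUBIC)[0]
        if mode=="dark":
            w=np.clip(np.median(v)-8-v,0,None)
            if w.sum()>5: out.append(p+(q-p)*t+nn*(w@s/w.sum()))
        else:
            gr=np.gradient(v)*(1 if mode=="up" else -1);i=gr.argmax();w=np.clip(gr[max(0,i-7):i+8],0,None)
            out.append(p+(q-p)*t+nn*(w@s[max(0,i-7):i+8]/w.sum()))
    out=np.array(out);vx,vy,x0,y0=cv2.fitLine(out.astype(np.float32),cv2.DIST_HUBER,0,.01,.01).ravel()
    r=np.abs((out-[x0,y0])@[-vy,vx]);k=r<1
    return np.array([x0,y0]),np.array([vx,vy]),r[k].mean(),k.mean()
def wline(c,e,z):
    a=ray(c,e[0]-10*e[1],z)[:2];b=ray(c,e[0]+10*e[1],z)[:2];d=(b-a)/np.hypot(*(b-a));return (a+b)/2,d
def isect(l,m):
    t=np.linalg.solve(np.array([l[1],-m[1]]).T,m[0]-l[0]);return l[0]+t[0]*l[1]
def ang(d,ref):
    d=d*np.sign(d@ref);return np.degrees(np.arctan2(d[1],d[0]))
E
python3 - <<'E'
from fit import *
c=pickle.load(open("w4.pkl","rb"));f=lambda x,y:(x/2.8+200,y/2.8+100)
# going left->right, normal (-dy,dx) points down image
ne=edge(c,f(12,171),f(715,163),3,"up");tk=edge(c,f(538,175),f(533,250),4,"dark")
print("edge res",ne[2:],tk[2:])
N=wline(c,ne,15);T=wline(c,tk,15);X=isect(N,T)
print("near edge x tick",X.round(1),"edge ang",ang(N[1],np.array([0,1])).round(2),"tick ang",ang(T[1],np.array([1,0])).round(2))
c=pickle.load(open("w5.pkl","rb"));f=lambda x,y:(x/2.8+200,y/2.8+60)
# downwards: normal (-dy,dx)= points left(-x)
L=edge(c,f(403,110),f(405,490),4,"up");R=edge(c,f(311,110),f(324,490),4,"down")
tip=edge(c,f(335,514),f(398,512),4,"down",40);inn=edge(c,f(318,88),f(398,86),3,"up",40)
for e in(L,R,tip,inn):print(e[2:])
L,R,tip,inn=[wline(c,e,21) for e in(L,R,tip,inn)]
print("L ang",ang(L[1],np.array([1,0])),"R",ang(R[1],np.array([1,0])),"inner",ang(inn[1],np.array([0,1]))-90)
print("toe",isect(L,inn),"root R",isect(R,inn),"tip L",isect(L,tip),"tip R",isect(R,tip))
E
```

```text
edge res (np.float64(0.23512832613441312), np.float64(1.0)) (np.float64(0.0504385349697971), np.float64(1.0))
near edge x tick [450.1  84.4] edge ang 82.32 tick ang -7.62
(np.float64(0.25481855751434207), np.float64(0.975))
(np.float64(0.2810773432643692), np.float64(1.0))
(np.float64(0.18592750740016423), np.float64(1.0))
(np.float64(0.19619189993943884), np.float64(1.0))
L ang -5.99142411495559 R -6.259710417895545 inner -6.116426936338101
toe [ 357.06214179 -342.95567985] root R [ 352.8397816  -382.35838015] tip L [ 555.46315938 -363.77844335] tip R [ 552.34943883 -404.24246005]
```

Run:
```python
from h import *
print(need(417.6,-369.6,16.8,-6.1))
```

```text
dx 0.300 dy 0.074 dz 1.389 wz -0.0055 (2.0deg world)
```

Request:
carry_out:
  plan:
    - {"dx": 0.15,"dy": 0.037,"dz": 0.2,"wx": 0,"wy": 0,"wz": 0,"hand": -0.4}
    - {"dx": 0.15,"dy": 0.037,"dz": 0.2,"wx": 0,"wy": 0,"wz": 0,"hand": -0.4}
    - {"dx": 0,"dy": 0,"dz": 0.3,"wx": 0,"wy": 0,"wz": -0.0055,"hand": -0.4}
    - {"dx": 0,"dy": 0,"dz": 0.3,"wx": 0,"wy": 0,"wz": 0,"hand": -0.4}
    - {"dx": 0,"dy": 0,"dz": 0.25,"wx": 0,"wy": 0,"wz": 0,"hand": -0.4}
    - {"dx": 0,"dy": 0,"dz": 0.139,"wx": 0,"wy": 0,"wz": 0,"hand": -0.4}
    - {"dx": 0,"dy": 0,"dz": 0,"wx": 0,"wy": 0,"wz": 0,"hand": -0.4}
    - {"dx": 0,"dy": 0,"dz": 0,"wx": 0,"wy": 0,"wz": 0,"hand": -0.4}

```text
time: 30.75
tool_pos: [417.9, -369.2, 17.3]
tcp_rot: [0.0, 0.053, 0.999, -0.0]
ft_force: [0.2, 0.7, 0.8]
gripper_width: 64.3
grip_force: 0.0
```

Run:
```python
from h import *
o=ctrl.get_obs();print(o["tool_pos"],o["ft_force"],o["gripper_width"]);print(need(417.6,-369.6,16.8,-6.1))
d=ctrl.camera("wrist");save("w6",d,(160,60,480,300),2)
```

```text
[ 417.8836409  -369.24660374   17.28528554] [0.18933895 0.68689895 0.80499379] 64.33620994467128
dx 0.002 dy -0.003 dz 0.003 wz 0.0002 (-0.1deg world)
```

View pics/w6.png

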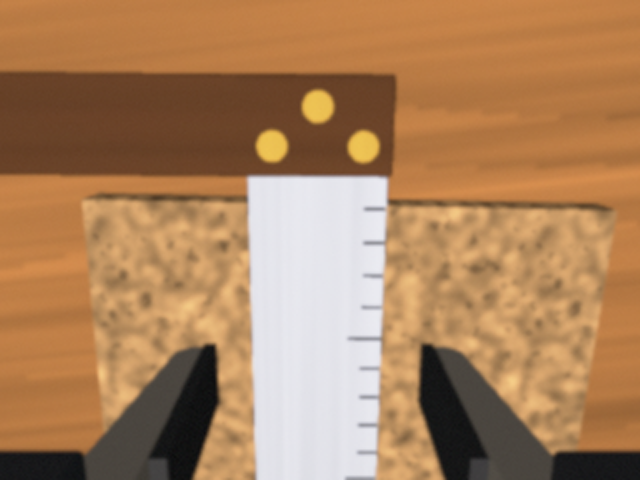

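The fingers straddle the blade evenly, so I'll grip and lift.

Request:
carry_out:
  plan:
    - {"dx": 0,"dy": 0,"dz": 0,"wx": 0,"wy": 0,"wz": 0,"hand": 1}
    - {"dx": 0,"dy": 0,"dz": 0,"wx": 0,"wy": 0,"wz": 0,"hand": 1}
    - {"dx": 0,"dy": 0,"dz": 0,"wx": 0,"wy": 0,"wz": 0,"hand": 1}
    - {"dx": 0,"dy": 0,"dz": 0,"wx": 0,"wy": 0,"wz": 0,"hand": 1}
    - {"dx": 0,"dy": 0,"dz": 0,"wx": 0,"wy": 0,"wz": 0,"hand": 1}
    - {"dx": 0,"dy": 0,"dz": 0,"wx": 0,"wy": 0,"wz": 0,"hand": 1}
    - {"dx": 0,"dy": 0,"dz": -0.1,"wx": 0,"wy": 0,"wz": 0,"hand": 1}
    - {"dx": 0,"dy": 0,"dz": -0.15,"wx": 0,"wy": 0,"wz": 0,"hand": 1}
    - {"dx": 0,"dy": 0,"dz": -0.2,"wx": 0,"wy": 0,"wz": 0,"hand": 1}
    - {"dx": 0,"dy": 0,"dz": -0.2,"wx": 0,"wy": 0,"wz": 0.0044,"hand": 1}
    - {"dx": 0,"dy": 0,"dz": -0.05,"wx": 0,"wy": 0,"wz": 0,"hand": 1}
    - {"dx": 0,"dy": 0,"dz": 0,"wx": 0,"wy": 0,"wz": 0,"hand": 1}
  grip_force: 40

```text
time: 32.0
tool_pos: [417.3, -372.1, 123.1]
tcp_rot: [0.001, 0.067, 0.998, -0.001]
ft_force: [0.5, -0.0, -2.8]
gripper_width: 38.7
grip_force: 40.0
```

Run:
```python
from h import *
print(need(505.3,56.8,125,-7.65))
d=ctrl.camera("scene")
for l in("square","weight_a"):print(l,[(np.round(e["bbox"]).tolist(),round(e["score"],2)) for e in ctrl.recognise(l,d)])
```

```text
dx -0.197 dy 2.912 dz -0.013 wz -0.0002 (0.1deg world)
square [([211.0, 109.0, 263.0, 138.0], 0.69), ([171.0, 164.0, 198.0, 186.0], 0.61)]
weight_a [([337.0, 274.0, 354.0, 294.0], 0.73), ([375.0, 259.0, 412.0, 301.0], 0.69), ([341.0, 243.0, 357.0, 262.0], 0.68), ([212.0, 175.0, 229.0, 194.0], 0.52), ([448.0, 278.0, 466.0, 303.0], 0.51)]
```

Request:
carry_out:
  plan:
    - {"dx": -0.02,"dy": 0.291,"dz": 0,"wx": 0,"wy": 0,"wz": 0,"hand": 1}
    - {"dx": -0.02,"dy": 0.291,"dz": 0,"wx": 0,"wy": 0,"wz": 0,"hand": 1}
    - {"dx": -0.02,"dy": 0.291,"dz": 0,"wx": 0,"wy": 0,"wz": 0,"hand": 1}
    - {"dx": -0.02,"dy": 0.291,"dz": 0,"wx": 0,"wy": 0,"wz": 0,"hand": 1}
    - {"dx": -0.02,"dy": 0.291,"dz": 0,"wx": 0,"wy": 0,"wz": 0,"hand": 1}
    - {"dx": -0.02,"dy": 0.291,"dz": 0,"wx": 0,"wy": 0,"wz": 0,"hand": 1}
    - {"dx": -0.02,"dy": 0.291,"dz": 0,"wx": 0,"wy": 0,"wz": 0,"hand": 1}
    - {"dx": -0.02,"dy": 0.291,"dz": 0,"wx": 0,"wy": 0,"wz": 0,"hand": 1}
    - {"dx": -0.02,"dy": 0.291,"dz": 0,"wx": 0,"wy": 0,"wz": 0,"hand": 1}
    - {"dx": -0.02,"dy": 0.291,"dz": 0,"wx": 0,"wy": 0,"wz": 0,"hand": 1}

```text
time: 33.15
tool_pos: [504.3, 59.3, 119.9]
tcp_rot: [-0.001, 0.068, 0.998, 0.0]
ft_force: [0.9, -1.2, -2.4]
gripper_width: 39.1
grip_force: 40.0
```

Request:
carry_out:
  plan:
    - {"dx": 0,"dy": 0,"dz": 0.2,"wx": 0,"wy": 0,"wz": 0,"hand": 1}
    - {"dx": 0,"dy": 0,"dz": 0.2,"wx": 0,"wy": 0,"wz": 0,"hand": 1}
    - {"dx": 0,"dy": 0,"dz": 0.13,"wx": 0,"wy": 0,"wz": 0,"hand": 1}
    - {"dx": 0,"dy": 0,"dz": 0,"wx": 0,"wy": 0,"wz": 0,"hand": 1}
    - {"dx": 0,"dy": 0,"dz": 0,"wx": 0,"wy": 0,"wz": 0,"hand": 1}
    - {"dx": 0,"dy": 0,"dz": 0,"wx": 0,"wy": 0,"wz": 0,"hand": 1}

```text
time: 33.75
tool_pos: [506.3, 57.1, 43.1]
tcp_rot: [0.001, 0.068, 0.998, -0.0]
ft_force: [0.2, -0.2, -3.0]
gripper_width: 39.0
grip_force: 40.0
```

Run:
```python
from h import *
print(need(505.3,56.8,22,-7.65))
d=ctrl.camera("wrist");save("w7",d,(160,30,480,270),2.4);pickle.dump(d,open("w7.pkl","wb"))
```

```text
dx 0.007 dy -0.003 dz 0.141 wz -0.0004 (0.1deg world)
```

View pics/w7.png

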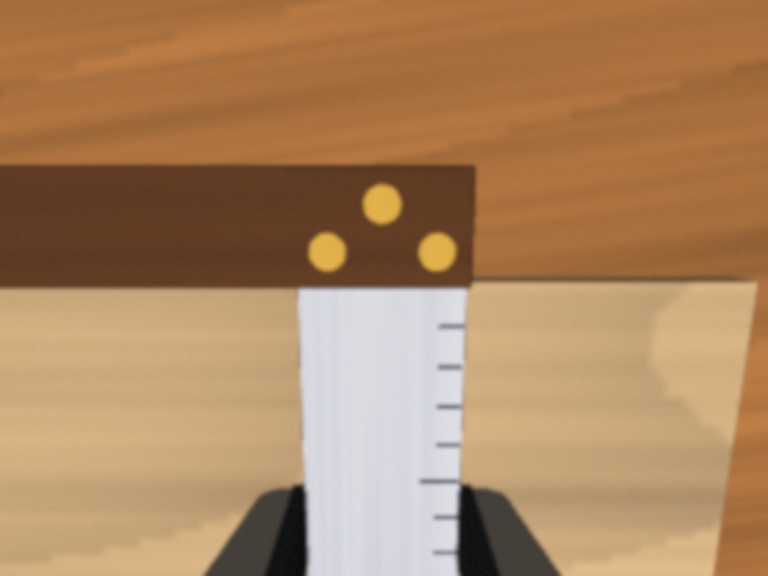

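The square is held level over the board. The blade's left edge covers the tick, and the board's near edge shows at crop (480-750,280). I'll measure the square relative to the edge.

Run:
```python
from fit import *
c=pickle.load(open("w7.pkl","rb"));f=lambda x,y:(x/2.4+160,y/2.4+30)
L=edge(c,f(466,310),f(460,470),4,"up");R=edge(c,f(299,310),f(303,470),4,"down");inn=edge(c,f(310,288),f(455,288),3,"up",40)
ne=edge(c,f(490,281),f(745,282),3,"up")
for e in(L,R,inn,ne):print(np.round(e[2:],2))
L,R,inn=[wline(c,e,46.8) for e in(L,R,inn)];N=wline(c,ne,15)
print("ang L",ang(L[1],np.array([1,0])),"R",ang(R[1],np.array([1,0])),"inn",ang(inn[1],np.array([0,1]))-90,"edge",ang(N[1],np.array([0,1]))-90)
toe=isect(L,inn);rr=isect(R,inn);print("toe",toe,"rootR",rr,np.hypot(*(toe-rr)))
u=np.array([np.cos(np.radians(-7.65)),np.sin(np.radians(-7.65))]);n=np.array([-u[1],u[0]])
tgt=np.array([450.1,84.4]);print("along,left err(toe-target)",(toe-tgt)@u,(toe-tgt)@n,"edge here vs w4",(N[0]-tgt)@u-0)
```

```text
[0.26 0.9 ]
[0.22 1.  ]
[0.07 1.  ]
[0.06 1.  ]
ang L -7.549345795456047 R -8.15370840056265 inn -7.688944255946552 edge -7.688765220311865
toe [448.44566397  85.26451121] rootR [443.20074621  46.41580762] 39.20115984465374
along,left err(toe-target) -1.7546969118131797 0.636589418607978 edge here vs w4 0.054519983815064954
```

Request:
carry_out:
  plan:
    - {"dx": 0.02,"dy": -0.004,"dz": 0,"wx": 0,"wy": 0,"wz": 0,"hand": 1}
    - {"dx": 0,"dy": 0,"dz": 0.08,"wx": 0,"wy": 0,"wz": 0,"hand": 1}
    - {"dx": 0,"dy": 0,"dz": 0.06,"wx": 0,"wy": 0,"wz": 0,"hand": 1}
    - {"dx": 0,"dy": 0,"dz": 0.013,"wx": 0,"wy": 0,"wz": 0,"hand": 1}
    - {"dx": 0,"dy": 0,"dz": 0,"wx": 0,"wy": 0,"wz": 0,"hand": 1}
    - {"dx": 0,"dy": 0,"dz": 0,"wx": 0,"wy": 0,"wz": 0,"hand": 1}

```text
time: 34.4
tool_pos: [502.5, 57.1, 19.2]
tcp_rot: [-0.0, 0.068, 0.998, -0.0]
ft_force: [0.3, 0.3, -2.6]
gripper_width: 39.1
grip_force: 40.0
```

Run:
```python
from fit import *
o=ctrl.get_obs();print(o["tool_pos"],o["ft_force"])
c=ctrl.camera("wrist");save("w8",c,(200,70,480,250),2.8);pickle.dump(c,open("w8.pkl","wb"))
```

```text
[502.48045987  57.12304138  19.18391375] [ 0.3248967   0.26781707 -2.61581133]
```

View pics/w8.png

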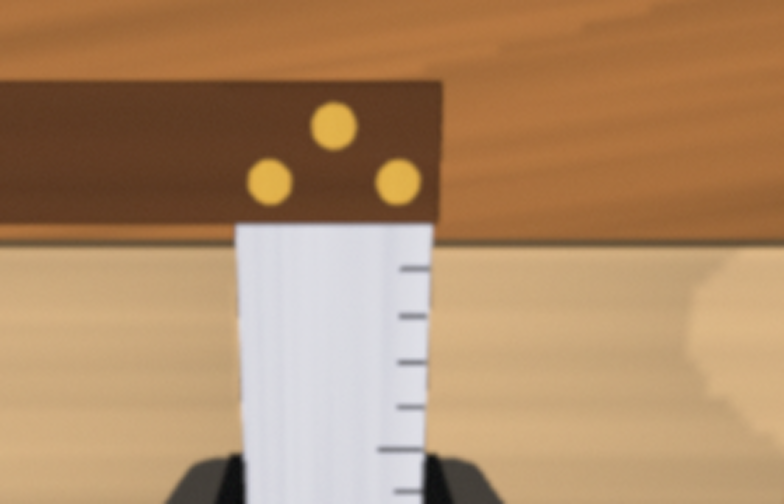

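There's a gap of a few mm between the stock and the edge, and the tick is hidden under the blade. I'll shift right 3 mm to reveal it and measure directly.

Request:
carry_out:
  plan:
    - {"dx": 0,"dy": -0.02,"dz": 0,"wx": 0,"wy": 0,"wz": 0,"hand": 1}
    - {"dx": 0,"dy": 0,"dz": 0,"wx": 0,"wy": 0,"wz": 0,"hand": 1}
    - {"dx": 0,"dy": 0,"dz": 0,"wx": 0,"wy": 0,"wz": 0,"hand": 1}
    - {"dx": 0,"dy": 0,"dz": 0,"wx": 0,"wy": 0,"wz": 0,"hand": 1}

```text
time: 34.85
tool_pos: [502.1, 54.2, 19.3]
tcp_rot: [0.0, 0.068, 0.998, 0.0]
ft_force: [-0.4, 0.5, -2.1]
gripper_width: 38.7
grip_force: 40.0
```

Run:
```python
from fit import *
c=ctrl.camera("wrist");pickle.dump(c,open("w9.pkl","wb"));o=ctrl.get_obs();print(o["tool_pos"])
g=gray(c)
for r in (160,168,176,184,192):print(r,g[r,338:366].astype(int).tolist())
f=lambda x,y:(x/2.8+200,y/2.8+70)
for nm,zt in(("w8",22.9),("w9",22.9)):
    c=pickle.load(open(nm+".pkl","rb"));k=0 if nm=="w8" else -14
    L=edge(c,f(432+k,240),f(426+k,430),4,"up");inn=edge(c,f(245+k,223),f(420+k,223),3,"up",40);ne=edge(c,f(480,246),f(680,247),3,"up")
    L,inn=wline(c,L,zt),wline(c,inn,zt);N=wline(c,ne,15);toe=isect(L,inn)
    u=np.array([np.cos(np.radians(-7.65)),np.sin(np.radians(-7.65))]);n=np.array([-u[1],u[0]])
    print(nm,"toe",toe,"left err",(toe-[450.1,84.4])@n,"gap along",(N[0]-toe)@u,"edge vs w4",(N[0]-[450.1,84.4])@u,ang(N[1],n)-90,ang(inn[1],n)-90,ang(L[1],u))
```

```text
[502.04569856  54.15997218  19.29870222]
160 [213, 214, 215, 216, 218, 219, 220, 220, 220, 221, 222, 223, 223, 223, 216, 179, 119, 66, 51, 70, 119, 163, 180, 183, 185, 183, 185, 184]
168 [214, 215, 216, 215, 215, 215, 216, 217, 217, 218, 219, 220, 220, 219, 208, 160, 95, 56, 51, 85, 141, 173, 180, 180, 181, 180, 180, 179]
176 [214, 214, 216, 217, 219, 220, 220, 221, 221, 221, 223, 224, 223, 221, 205, 151, 82, 52, 57, 95, 147, 173, 179, 180, 180, 179, 179, 179]
184 [214, 215, 216, 214, 204, 195, 195, 195, 196, 196, 198, 199, 198, 196, 186, 140, 79, 53, 67, 112, 158, 181, 185, 186, 187, 186, 185, 185]
192 [214, 214, 216, 218, 220, 220, 220, 221, 221, 222, 223, 224, 223, 217, 178, 114, 65, 52, 77, 130, 166, 179, 183, 183, 182, 182, 182, 182]
w8 toe [444.66285505  85.47670759] left err 0.3433246093295237 gap along 5.695374970863238 edge vs w4 0.16328922625540532 -7.669833556521027 -7.679867197489202 -7.873809527293006
w9 toe [444.24254847  82.25918724] left err -2.9015107746099487 gap along 5.701914553604904 edge vs w4 0.18158368495533583 -7.673196050336557 -7.683471574126386 -7.652763328322848
```

Run:
```python
from fit import *
c=pickle.load(open("w9.pkl","rb"));g=cv2.GaussianBlur(gray(c),(0,0),.01)
u=np.array([np.cos(np.radians(-7.68)),np.sin(np.radians(-7.68))]);n=np.array([-u[1],u[0]])
for r in range(158,198,6):
    row=g[r,338:366];i=row.argmin();lo=row[i]
    hl=row[:i-3][-3:].max();hr=row[i+5:i+8].mean()
    ml=(hl+lo)/2;j=max(k for k in range(i) if row[k]>ml);a=338+j+(row[j]-ml)/(row[j]-row[j+1])
    mr=(hr+lo)/2;j=min(k for k in range(i,len(row)) if row[k]>mr);b=338+j-1+(mr-row[j-1])/(row[j]-row[j-1])
    A=ray(c,(a,r),22.9)[:2]@n;B=ray(c,(b,r),15)[:2]@n
    print(r,round(a,2),round(b,2),"blade edge - tick centre",round(A-(B-1.5),2))
```

```text
158 353.81 358.32 blade edge - tick centre -2.16
164 353.64 357.81 blade edge - tick centre -1.98
170 353.35 357.51 blade edge - tick centre -1.98
176 353.19 357.4 blade edge - tick centre -2.03
182 353.55 357.17 blade edge - tick centre -1.7
188 352.75 356.81 blade edge - tick centre -1.97
194 352.55 356.57 blade edge - tick centre -1.96
```

Request:
carry_out:
  plan:
    - {"dx": 0,"dy": 0.0135,"dz": 0.011,"wx": 0,"wy": 0,"wz": 0,"hand": 1}
    - {"dx": -0.017,"dy": 0,"dz": 0,"wx": 0,"wy": 0,"wz": 0,"hand": 1}
    - {"dx": -0.017,"dy": 0,"dz": 0,"wx": 0,"wy": 0,"wz": 0,"hand": 1}
    - {"dx": 0,"dy": 0,"dz": 0,"wx": 0,"wy": 0,"wz": 0,"hand": 1}
    - {"dx": 0,"dy": 0,"dz": 0,"wx": 0,"wy": 0,"wz": 0,"hand": 1}
    - {"dx": 0,"dy": 0,"dz": 0,"wx": 0,"wy": 0,"wz": 0,"hand": 1}

```text
time: 35.5
tool_pos: [507.3, 55.5, 17.5]
tcp_rot: [-0.0, 0.068, 0.998, 0.0]
ft_force: [-0.0, 0.1, -2.4]
gripper_width: 38.7
grip_force: 40.0
```

Request:
carry_out:
  plan:
    - {"dx": -0.003,"dy": 0,"dz": 0,"wx": 0,"wy": 0,"wz": 0,"hand": 1}
    - {"dx": 0,"dy": 0,"dz": 0,"wx": 0,"wy": 0,"wz": 0,"hand": 1}
    - {"dx": 0,"dy": 0,"dz": 0,"wx": 0,"wy": 0,"wz": 0,"hand": 1}

```text
time: 35.8
tool_pos: [507.8, 55.5, 17.6]
tcp_rot: [0.0, 0.068, 0.998, 0.0]
ft_force: [-0.2, 0.1, -1.9]
gripper_width: 39.2
grip_force: 40.0
```

Request:
carry_out:
  plan:
    - {"dx": -0.003,"dy": 0,"dz": 0,"wx": 0,"wy": 0,"wz": 0,"hand": 1}
    - {"dx": 0,"dy": 0,"dz": 0,"wx": 0,"wy": 0,"wz": 0,"hand": 1}
    - {"dx": 0,"dy": 0,"dz": 0,"wx": 0,"wy": 0,"wz": 0,"hand": 1}

```text
time: 36.1
tool_pos: [508.2, 55.4, 17.6]
tcp_rot: [0.0, 0.068, 0.998, -0.0]
ft_force: [-0.5, -0.1, -1.6]
gripper_width: 39.1
grip_force: 40.0
```

Run:
```python
from fit import *
c=ctrl.camera("wrist");pickle.dump(c,open("w10.pkl","wb"));o=ctrl.get_obs();print(o["tool_pos"],o["ft_force"],o["tcp_rot"])
save("w10",c,(200,70,480,250),2.8)
```

```text
[508.21952531  55.37145913  17.56962033] [ 0.55104927 -0.03754379 -2.74973254] [5.64258930e-06 6.77254015e-02 9.97703999e-01 5.63965665e-06]
```

View pics/w10.png

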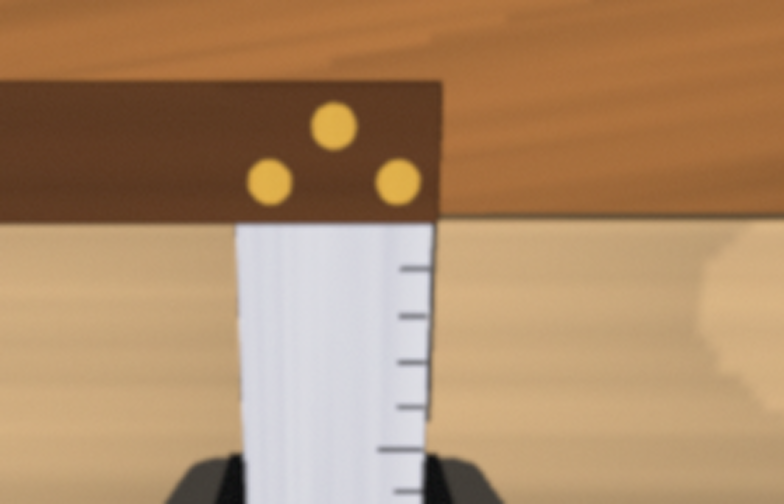

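A sliver of tick shows along the blade's left edge, and there's no contact yet. I'll keep pushing in small steps.

Request:
carry_out:
  plan:
    - {"dx": -0.004,"dy": 0,"dz": 0,"wx": 0,"wy": 0,"wz": 0,"hand": 1}
    - {"dx": 0,"dy": 0,"dz": 0,"wx": 0,"wy": 0,"wz": 0,"hand": 1}
    - {"dx": 0,"dy": 0,"dz": 0,"wx": 0,"wy": 0,"wz": 0,"hand": 1}

```text
time: 36.45
tool_pos: [508.8, 55.3, 17.6]
tcp_rot: [-0.0, 0.068, 0.998, 0.0]
ft_force: [0.1, -0.2, -2.7]
gripper_width: 39.1
grip_force: 40.0
```

Request:
carry_out:
  plan:
    - {"dx": -0.004,"dy": 0,"dz": 0,"wx": 0,"wy": 0,"wz": 0,"hand": 1}
    - {"dx": 0,"dy": 0,"dz": 0,"wx": 0,"wy": 0,"wz": 0,"hand": 1}
    - {"dx": 0,"dy": 0,"dz": 0,"wx": 0,"wy": 0,"wz": 0,"hand": 1}

```text
time: 36.75
tool_pos: [509.1, 55.3, 17.4]
tcp_rot: [-0.0, 0.068, 0.998, 0.0]
ft_force: [-1.6, 1.1, -2.3]
gripper_width: 39.2
grip_force: 40.0
```

Request:
carry_out:
  plan:
    - {"dx": -0.004,"dy": 0,"dz": 0,"wx": 0,"wy": 0,"wz": 0,"hand": 1}
    - {"dx": 0,"dy": 0,"dz": 0,"wx": 0,"wy": 0,"wz": 0,"hand": 1}
    - {"dx": 0,"dy": 0,"dz": 0,"wx": 0,"wy": 0,"wz": 0,"hand": 1}

```text
time: 37.05
tool_pos: [509.2, 55.3, 17.3]
tcp_rot: [-0.001, 0.068, 0.998, 0.0]
ft_force: [-3.8, -0.0, -0.1]
gripper_width: 39.0
grip_force: 40.0
```

```bash
cat > tickm.py <<'E'
from fit import *
def tickm(c,zt,cols=(338,366),rows=range(156,200,4)):
    g=gray(c);u=np.array([np.cos(np.radians(-7.68)),np.sin(np.radians(-7.68))]);n=np.array([-u[1],u[0]]);out=[]
    c0,c1=cols
    for r in rows:
        row=g[r,c0:c1];gr=np.gradient(row)
        j=gr.argmin();  # blade->dark
        i=j+row[j:j+5].argmin();lo=row[i];mr=(row[i+4:i+7].mean()+min(lo,60))/2;hl=row[max(0,j-4):j].max();ml=(hl+min(lo,60))/2
        ks=[k for k in range(i) if row[k]>ml];a=c0+ks[-1]+(row[ks[-1]]-ml)/(row[ks[-1]]-row[ks[-1]+1])
        k2=[k for k in range(i,len(row)) if row[k]>mr][0];b=c0+k2-1+(mr-row[k2-1])/(row[k2]-row[k2-1])
        out.append((r,a,b,ray(c,(a,r),zt)[:2]@n-(ray(c,(b,r),15)[:2]@n-1.5)))
    return np.array(out)
E
python3 - <<'E'
from tickm import *
c=ctrl.camera("wrist");pickle.dump(c,open("w11.pkl","wb"));o=ctrl.get_obs();print(o["tool_pos"],o["ft_force"])
g=gray(c)
for r in(156,170,184):print(g[r,344:364].astype(int).tolist())
print(tickm(c,21).round(2).tolist())
f=lambda x,y:(x/2.8+200,y/2.8+70)
inn=edge(c,f(250,223),f(420,223),3,"up",40);print(ang(wline(c,inn,21)[1],np.array([0,1]))-90)
E
```

```text
[509.16295279  55.24410186  17.27613952] [-3.89989276 -0.22818873  0.03950463]
[216, 217, 218, 218, 220, 220, 221, 221, 217, 197, 147, 122, 152, 173, 178, 177, 178, 177, 177, 176]
[218, 218, 219, 220, 220, 221, 221, 220, 208, 160, 114, 145, 174, 181, 181, 180, 182, 181, 180, 181]
[191, 192, 194, 193, 195, 195, 195, 195, 185, 145, 124, 153, 173, 178, 178, 177, 177, 176, 177, 177]
[[156.0, 354.26, 355.13, 0.25], [160.0, 353.75, 355.8, -0.44], [164.0, 353.74, 354.06, 0.58], [168.0, 353.46, 354.2, 0.33], [172.0, 353.39, 354.26, 0.25], [176.0, 353.26, 354.23, 0.19], [180.0, 353.27, 354.23, 0.19], [184.0, 353.83, 354.25, 0.5], [188.0, 352.92, 354.53, -0.21], [192.0, 352.69, 353.13, 0.5], [196.0, 352.47, 353.22, 0.31]]
-7.673537503485079
```

The stock is flush at about 4 N, and roughly 0.8 mm of tick still shows, which puts the blade edge on the tick's middle. I'll release, retract and look.

Request:
carry_out:
  plan:
    - {"dx": 0,"dy": 0,"dz": 0,"wx": 0,"wy": 0,"wz": 0,"hand": -0.4}
    - {"dx": 0,"dy": 0,"dz": 0,"wx": 0,"wy": 0,"wz": 0,"hand": -0.4}
    - {"dx": 0,"dy": 0,"dz": 0,"wx": 0,"wy": 0,"wz": 0,"hand": -0.4}
    - {"dx": 0,"dy": 0,"dz": -0.1,"wx": 0,"wy": 0,"wz": 0,"hand": -0.4}
    - {"dx": 0,"dy": 0,"dz": -0.3,"wx": 0,"wy": 0,"wz": 0,"hand": -0.4}
    - {"dx": 0,"dy": 0,"dz": -0.3,"wx": 0,"wy": 0,"wz": 0,"hand": -0.4}
    - {"dx": 0.15,"dy": 0,"dz": -0.28,"wx": 0,"wy": 0,"wz": 0,"hand": -0.4}
    - {"dx": 0.15,"dy": 0,"dz": -0.28,"wx": 0,"wy": 0,"wz": 0,"hand": -0.4}
    - {"dx": 0.15,"dy": 0,"dz": -0.28,"wx": 0,"wy": 0,"wz": 0,"hand": -0.4}
    - {"dx": 0.15,"dy": 0,"dz": 0,"wx": 0,"wy": 0,"wz": 0,"hand": -0.4}
    - {"dx": 0,"dy": 0,"dz": 0,"wx": 0,"wy": 0,"wz": 0,"hand": -0.4}
    - {"dx": 0,"dy": 0,"dz": 0,"wx": 0,"wy": 0,"wz": 0,"hand": -0.4}

```text
time: 38.3
tool_pos: [421.2, 67.2, 248.4]
tcp_rot: [0.001, 0.068, 0.998, -0.0]
ft_force: [-0.3, 0.8, 0.2]
gripper_width: 64.6
grip_force: 0.0
```

Run:
```python
from h import *
o=ctrl.get_obs();print(o["tool_pos"],o["tcp_rot"])
c=ctrl.camera("wrist");pickle.dump(c,open("w12.pkl","wb"));save("w12",c)
S=ctrl.camera("scene");D=ctrl.camera("side")
for nm,k in(("w",c),("s",S),("d",D)):
    for e in ctrl.recognise("weight_a",k):
        l,t,r,b=e["bbox"];m=((l+r)/2,(t+b)/2);print(nm,np.round(e["bbox"]).tolist(),round(e["score"],2),"xy@30:",ray(k,m,30)[:2].round())
```

```text
[421.19998763  67.23178259 248.41895493] [ 5.46363264e-04  6.77308836e-02  9.97703477e-01 -2.69351991e-05]
w [632.0, 239.0, 639.0, 255.0] 0.67 xy@30: [588. 514.]
s [341.0, 241.0, 355.0, 262.0] 0.83 xy@30: [665. 248.]
s [448.0, 279.0, 466.0, 304.0] 0.73 xy@30: [618. 565.]
s [213.0, 177.0, 227.0, 196.0] 0.65 xy@30: [ 663. -263.]
s [338.0, 272.0, 351.0, 295.0] 0.56 xy@30: [770. 306.]
d [376.0, 258.0, 390.0, 277.0] 0.85 xy@30: [ 650. -288.]
d [320.0, 161.0, 330.0, 180.0] 0.69 xy@30: [664. 234.]
d [282.0, 130.0, 291.0, 144.0] 0.64 xy@30: [594. 546.]
d [333.0, 150.0, 348.0, 168.0] 0.45 xy@30: [753. 295.]
```

View pics/w12.png

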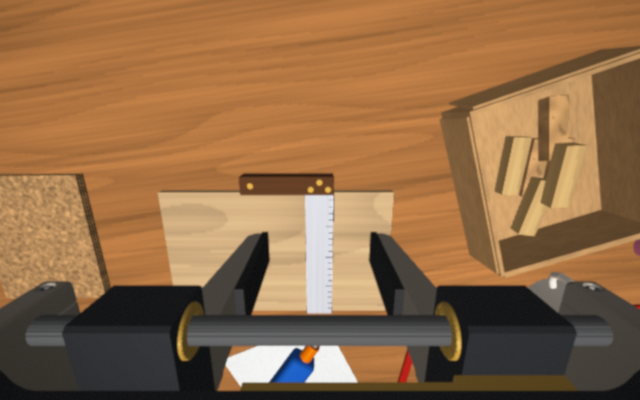

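The square lies flush along the near edge, and at least four offcuts are visible in the carton. Now for a closer look at weight_a.

Run:
```python
from h import *
print(need(560,243,200))
```

```text
dx -0.760 dy 1.287 dz 0.319
```

Request:
carry_out:
  plan:
    - {"dx": -0.152,"dy": 0.257,"dz": 0.064,"wx": 0,"wy": 0,"wz": 0,"hand": -0.4}
    - {"dx": -0.152,"dy": 0.257,"dz": 0.064,"wx": 0,"wy": 0,"wz": 0,"hand": -0.4}
    - {"dx": -0.152,"dy": 0.257,"dz": 0.064,"wx": 0,"wy": 0,"wz": 0,"hand": -0.4}
    - {"dx": -0.152,"dy": 0.257,"dz": 0.064,"wx": 0,"wy": 0,"wz": 0,"hand": -0.4}
    - {"dx": -0.152,"dy": 0.257,"dz": 0.064,"wx": 0,"wy": 0,"wz": 0,"hand": -0.4}
    - {"dx": 0,"dy": 0,"dz": 0,"wx": 0,"wy": 0,"wz": 0,"hand": -0.4}
    - {"dx": 0,"dy": 0,"dz": 0,"wx": 0,"wy": 0,"wz": 0,"hand": -0.4}

```text
time: 39.3
tool_pos: [559.5, 243.2, 198.8]
tcp_rot: [-0.001, 0.067, 0.998, -0.001]
ft_force: [-0.9, -0.7, 0.3]
gripper_width: 64.4
grip_force: 0.0
```

Run:
```python
from h import *
o=ctrl.get_obs();print(o["tool_pos"],o["tcp_rot"])
c=ctrl.camera("wrist");pickle.dump(c,open("w13.pkl","wb"))
for e in ctrl.recognise("weight_a",c):
    print(np.round(e["bbox"]).tolist(),round(e["score"],2))
# brass segmentation
im=cv2.cvtColor(np.ascontiguousarray(c["image"]),cv2.COLOR_RGB2HSV)
save("w13",c,(200,100,440,300),2.5)
```

```text
[559.52094892 243.15490462 198.78006596] [-1.46558894e-03  6.71429847e-02  9.97742107e-01 -5.98836099e-04]
[315.0, 239.0, 350.0, 282.0] 0.95
[553.0, 164.0, 622.0, 204.0] 0.74
[364.0, 296.0, 386.0, 318.0] 0.58
```

View pics/w13.png

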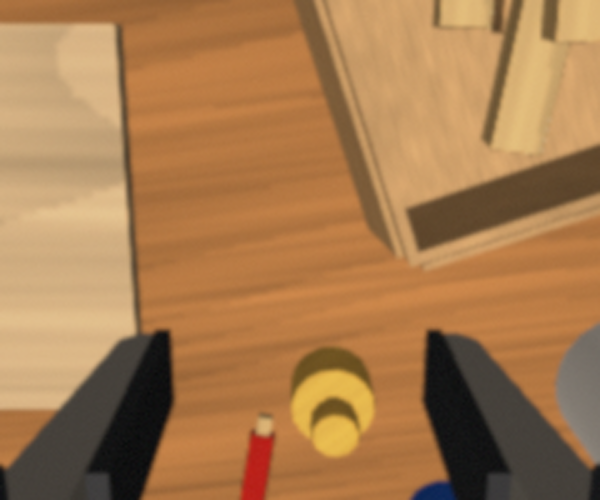

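The knob top is at crop (335,438) and the cylinder's rim is centred near (332,404). The pencil lies close by but low.

Run:
```python
from h import *
c=pickle.load(open("w13.pkl","rb"))
for p,z in(((335,438),60),((332.5,404),32)):
    print(ray(c,(p[0]/2.5+200,p[1]/2.5+100),z)[:2])
x,y=ray(c,(335/2.5+200,438/2.5+100),60)[:2]
print(need(x,y,43))
```

```text
[665.02104004 247.88009088]
[661.92030583 248.33557203]
dx -0.690 dy 0.133 dz 1.053
```

Request:
carry_out:
  plan:
    - {"dx": -0.228,"dy": 0.044,"dz": 0,"wx": 0,"wy": 0,"wz": 0,"hand": -0.3}
    - {"dx": -0.228,"dy": 0.044,"dz": 0,"wx": 0,"wy": 0,"wz": 0,"hand": -0.3}
    - {"dx": -0.228,"dy": 0.044,"dz": 0.15,"wx": 0,"wy": 0,"wz": 0,"hand": -0.3}
    - {"dx": 0,"dy": 0,"dz": 0.3,"wx": 0,"wy": 0,"wz": 0,"hand": -0.3}
    - {"dx": 0,"dy": 0,"dz": 0.3,"wx": 0,"wy": 0,"wz": 0,"hand": -0.3}
    - {"dx": 0,"dy": 0,"dz": 0.2,"wx": 0,"wy": 0,"wz": 0,"hand": -0.3}
    - {"dx": 0,"dy": 0,"dz": 0.1,"wx": 0,"wy": 0,"wz": 0,"hand": -0.3}
    - {"dx": 0,"dy": 0,"dz": 0,"wx": 0,"wy": 0,"wz": 0,"hand": -0.3}
  grip_force: 40

```text
time: 40.2
tool_pos: [662.8, 247.5, 41.8]
tcp_rot: [-0.001, 0.068, 0.998, -0.0]
ft_force: [-0.6, 0.4, 0.0]
gripper_width: 59.5
grip_force: 0.0
```

Request:
carry_out:
  plan:
    - {"dx": 0,"dy": 0,"dz": 0,"wx": 0,"wy": 0,"wz": 0,"hand": 1}
    - {"dx": 0,"dy": 0,"dz": 0,"wx": 0,"wy": 0,"wz": 0,"hand": 1}
    - {"dx": 0,"dy": 0,"dz": 0,"wx": 0,"wy": 0,"wz": 0,"hand": 1}
    - {"dx": 0,"dy": 0,"dz": 0,"wx": 0,"wy": 0,"wz": 0,"hand": 1}
    - {"dx": 0,"dy": 0,"dz": 0,"wx": 0,"wy": 0,"wz": 0,"hand": 1}
    - {"dx": 0,"dy": 0,"dz": 0,"wx": 0,"wy": 0,"wz": 0,"hand": 1}
    - {"dx": 0,"dy": 0,"dz": 0,"wx": 0,"wy": 0,"wz": 0,"hand": 1}
    - {"dx": 0,"dy": 0,"dz": 0,"wx": 0,"wy": 0,"wz": 0,"hand": 1}

```text
time: 41.0
tool_pos: [664.8, 248.3, 44.0]
tcp_rot: [0.001, 0.068, 0.998, -0.0]
ft_force: [-1.5, -3.2, 5.6]
gripper_width: 22.6
grip_force: 40.0
```

Request:
carry_out:
  plan:
    - {"dx": 0,"dy": 0,"dz": -0.14,"wx": 0,"wy": 0,"wz": 0,"hand": 1}
    - {"dx": 0,"dy": 0,"dz": -0.3,"wx": 0,"wy": 0,"wz": 0,"hand": 1}
    - {"dx": 0.041,"dy": -0.283,"dz": 0,"wx": 0,"wy": 0,"wz": 0,"hand": 1}
    - {"dx": 0.041,"dy": -0.283,"dz": 0,"wx": 0,"wy": 0,"wz": 0,"hand": 1}
    - {"dx": 0.041,"dy": -0.283,"dz": 0,"wx": 0,"wy": 0,"wz": 0,"hand": 1}
    - {"dx": 0.041,"dy": -0.283,"dz": 0,"wx": 0,"wy": 0,"wz": 0,"hand": 1}
    - {"dx": 0.041,"dy": -0.283,"dz": 0,"wx": 0,"wy": 0,"wz": 0,"hand": 1}
    - {"dx": 0,"dy": 0,"dz": 0,"wx": 0,"wy": 0,"wz": 0,"hand": 1}
    - {"dx": 0,"dy": 0,"dz": 0.2,"wx": 0,"wy": 0,"wz": 0,"hand": 1}
    - {"dx": 0,"dy": 0,"dz": 0,"wx": 0,"wy": 0,"wz": 0,"hand": 1}
    - {"dx": 0,"dy": 0,"dz": 0,"wx": 0,"wy": 0,"wz": 0,"hand": 1}

```text
time: 42.1
tool_pos: [603.5, 43.4, 77.5]
tcp_rot: [-0.002, 0.067, 0.998, 0.0]
ft_force: [0.3, -0.3, -4.1]
gripper_width: 22.8
grip_force: 39.9
```

Run:
```python
from h import *
o=ctrl.get_obs();print(o["ft_force"],o["gripper_width"]);print(need(605.3,42.3,66,-7.68))
c=ctrl.camera("wrist");pickle.dump(c,open("w14.pkl","wb"));save("w14",c,(200,90,440,320),2.5)
```

```text
[ 0.27132973 -0.2852805  -4.05670844] 22.844840120133657
dx -0.013 dy -0.006 dz 0.077 wz -0.0002 (0.1deg world)
```

View pics/w14.png

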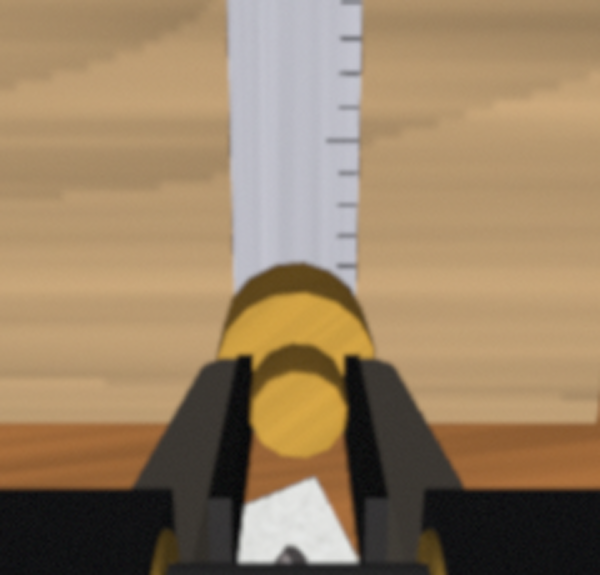

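The weight hangs centred over the far end of the blade. I'll lower it gently.

Request:
carry_out:
  plan:
    - {"dx": 0,"dy": -0.005,"dz": 0.04,"wx": 0,"wy": 0,"wz": 0,"hand": 1}
    - {"dx": 0,"dy": 0,"dz": 0.03,"wx": 0,"wy": 0,"wz": 0,"hand": 1}
    - {"dx": 0,"dy": 0,"dz": 0,"wx": 0,"wy": 0,"wz": 0,"hand": 1}
    - {"dx": 0,"dy": 0,"dz": 0,"wx": 0,"wy": 0,"wz": 0,"hand": 1}

```text
time: 42.55
tool_pos: [604.9, 41.9, 68.6]
tcp_rot: [-0.0, 0.068, 0.998, 0.0]
ft_force: [0.4, -0.4, -3.9]
gripper_width: 22.8
grip_force: 39.9
```

Request:
carry_out:
  plan:
    - {"dx": 0,"dy": 0,"dz": 0.007,"wx": 0,"wy": 0,"wz": 0,"hand": 1}
    - {"dx": 0,"dy": 0,"dz": 0,"wx": 0,"wy": 0,"wz": 0,"hand": 1}

```text
time: 42.75
tool_pos: [605.0, 41.7, 67.6]
tcp_rot: [0.0, 0.068, 0.998, 0.0]
ft_force: [-0.2, 0.2, -3.5]
gripper_width: 22.5
grip_force: 39.9
```

Request:
carry_out:
  plan:
    - {"dx": 0,"dy": 0,"dz": 0.004,"wx": 0,"wy": 0,"wz": 0,"hand": 1}
    - {"dx": 0,"dy": 0,"dz": 0,"wx": 0,"wy": 0,"wz": 0,"hand": 1}

```text
time: 42.95
tool_pos: [604.9, 41.7, 66.9]
tcp_rot: [-0.0, 0.068, 0.998, -0.0]
ft_force: [0.6, -0.2, -2.8]
gripper_width: 22.9
grip_force: 39.9
```

Request:
carry_out:
  plan:
    - {"dx": 0,"dy": 0,"dz": 0.005,"wx": 0,"wy": 0,"wz": 0,"hand": 1}
    - {"dx": 0,"dy": 0,"dz": 0,"wx": 0,"wy": 0,"wz": 0,"hand": 1}
    - {"dx": 0,"dy": 0,"dz": 0,"wx": 0,"wy": 0,"wz": 0,"hand": 1}

```text
time: 43.25
tool_pos: [604.9, 41.7, 66.1]
tcp_rot: [-0.0, 0.068, 0.998, -0.0]
ft_force: [-0.5, 0.0, -4.3]
gripper_width: 22.8
grip_force: 39.9
```

Request:
carry_out:
  plan:
    - {"dx": 0,"dy": 0,"dz": 0.003,"wx": 0,"wy": 0,"wz": 0,"hand": 1}
    - {"dx": 0,"dy": 0,"dz": 0,"wx": 0,"wy": 0,"wz": 0,"hand": 1}
    - {"dx": 0,"dy": 0,"dz": 0,"wx": 0,"wy": 0,"wz": 0,"hand": 1}

```text
time: 43.55
tool_pos: [604.9, 41.7, 65.7]
tcp_rot: [-0.0, 0.068, 0.998, -0.0]
ft_force: [-0.5, 0.1, -4.3]
gripper_width: 23.1
grip_force: 39.9
```

Request:
carry_out:
  plan:
    - {"dx": 0,"dy": 0,"dz": 0.004,"wx": 0,"wy": 0,"wz": 0,"hand": 1}
    - {"dx": 0,"dy": 0,"dz": 0,"wx": 0,"wy": 0,"wz": 0,"hand": 1}
    - {"dx": 0,"dy": 0,"dz": 0,"wx": 0,"wy": 0,"wz": 0,"hand": 1}

```text
time: 43.85
tool_pos: [604.9, 41.7, 65.1]
tcp_rot: [-0.0, 0.068, 0.998, -0.0]
ft_force: [0.6, 0.3, -4.4]
gripper_width: 23.0
grip_force: 39.9
```

Request:
carry_out:
  plan:
    - {"dx": 0,"dy": 0,"dz": 0.004,"wx": 0,"wy": 0,"wz": 0,"hand": 1}
    - {"dx": 0,"dy": 0,"dz": 0,"wx": 0,"wy": 0,"wz": 0,"hand": 1}
    - {"dx": 0,"dy": 0,"dz": 0,"wx": 0,"wy": 0,"wz": 0,"hand": 1}

```text
time: 44.15
tool_pos: [605.2, 41.6, 65.0]
tcp_rot: [0.0, 0.068, 0.998, -0.0]
ft_force: [-0.7, -0.5, -0.2]
gripper_width: 22.7
grip_force: 39.9
```

Request:
carry_out:
  plan:
    - {"dx": 0,"dy": 0,"dz": 0,"wx": 0,"wy": 0,"wz": 0,"hand": -0.3}
    - {"dx": 0,"dy": 0,"dz": 0,"wx": 0,"wy": 0,"wz": 0,"hand": -0.3}
    - {"dx": 0,"dy": 0,"dz": 0,"wx": 0,"wy": 0,"wz": 0,"hand": -0.3}
    - {"dx": 0,"dy": 0,"dz": 0,"wx": 0,"wy": 0,"wz": 0,"hand": -0.3}
    - {"dx": 0,"dy": 0,"dz": -0.1,"wx": 0,"wy": 0,"wz": 0,"hand": -0.3}
    - {"dx": 0,"dy": 0,"dz": -0.25,"wx": 0,"wy": 0,"wz": 0,"hand": -0.3}
    - {"dx": 0,"dy": 0,"dz": -0.3,"wx": 0,"wy": 0,"wz": 0,"hand": -0.3}
    - {"dx": 0,"dy": 0,"dz": -0.25,"wx": 0,"wy": 0,"wz": 0,"hand": -0.3}
    - {"dx": 0.003,"dy": -0.298,"dz": 0,"wx": 0,"wy": 0,"wz": 0,"hand": -0.3}
    - {"dx": 0.003,"dy": -0.298,"dz": 0,"wx": 0,"wy": 0,"wz": 0,"hand": -0.3}
    - {"dx": 0.003,"dy": -0.298,"dz": 0,"wx": 0,"wy": 0,"wz": 0,"hand": -0.3}
    - {"dx": 0.003,"dy": -0.298,"dz": 0,"wx": 0,"wy": 0,"wz": 0,"hand": -0.3}

```text
time: 45.35
tool_pos: [578.9, -136.8, 201.2]
tcp_rot: [0.001, 0.067, 0.998, -0.0]
ft_force: [-0.1, 0.0, -0.1]
gripper_width: 59.9
grip_force: 0.0
```

Request:
carry_out:
  plan:
    - {"dx": 0.003,"dy": -0.298,"dz": 0,"wx": 0,"wy": 0,"wz": 0,"hand": -0.3}
    - {"dx": 0.003,"dy": -0.298,"dz": 0,"wx": 0,"wy": 0,"wz": 0,"hand": -0.3}
    - {"dx": 0.003,"dy": -0.298,"dz": 0,"wx": 0,"wy": 0,"wz": 0,"hand": -0.3}
    - {"dx": 0,"dy": 0,"dz": 0,"wx": 0,"wy": 0,"wz": 0,"hand": -0.3}
    - {"dx": 0,"dy": 0,"dz": 0,"wx": 0,"wy": 0,"wz": 0,"hand": -0.3}
    - {"dx": 0,"dy": 0,"dz": 0,"wx": 0,"wy": 0,"wz": 0,"hand": -0.3}

```text
time: 45.95
tool_pos: [559.8, -266.9, 200.1]
tcp_rot: [0.0, 0.067, 0.998, 0.0]
ft_force: [-0.6, -0.8, 0.8]
gripper_width: 59.9
grip_force: 0.0
```

Run:
```python
from h import *
o=ctrl.get_obs();print(o["tool_pos"],o["tcp_rot"])
c=ctrl.camera("wrist");pickle.dump(c,open("w15.pkl","wb"))
for e in ctrl.recognise("weight_a",c):print(np.round(e["bbox"]).tolist(),round(e["score"],2))
w=pickle.load(open("w13.pkl","rb"))
# template of knob region from w13 via HSV yellow-bright pixels
def yel(k):
    h=cv2.cvtColor(np.ascontiguousarray(k["image"]),cv2.COLOR_RGB2HSV);return cv2.inRange(h,(20,120,170),(30,255,255))
for k,bx in((w,(310,235,355,285)),(c,None)):
    m=yel(k)
    n,l,st,ce=cv2.connectedComponentsWithStats(m)
    print([(st[i].tolist(),ce[i].round(1).tolist()) for i in range(1,n) if st[i][4]>40])
S=ctrl.camera("scene")
for e in ctrl.recognise("weight_a",S):
    l,t,r,b=e["bbox"];print("s",np.round(e["bbox"]).tolist(),round(e["score"],2),ray(S,((l+r)/2,(t+b)/2),30)[:2].round())
```

```text
[ 559.83743851 -266.88545462  200.14094642] [2.80065795e-04 6.72771451e-02 9.97734285e-01 6.88959161e-05]
[308.0, 231.0, 341.0, 278.0] 0.89
[554.0, 165.0, 630.0, 209.0] 0.87
[([317, 248, 32, 34, 680], [332.8, 263.2]), ([453, 331, 8, 29, 108], [457.7, 345.8]), ([178, 332, 6, 28, 79], [179.8, 346.3])]
[([575, 173, 38, 36, 669], [589.7, 189.0]), ([607, 188, 22, 20, 325], [617.6, 197.3]), ([307, 241, 32, 34, 681], [322.6, 256.3]), ([184, 258, 45, 27, 761], [202.6, 267.4]), ([445, 331, 7, 29, 102], [448.8, 345.7]), ([187, 332, 6, 28, 74], [188.6, 346.2])]
s [212.0, 176.0, 227.0, 197.0] 0.77 [ 664. -265.]
s [172.0, 164.0, 198.0, 187.0] 0.59 [ 692. -404.]
s [449.0, 281.0, 466.0, 302.0] 0.56 [617. 566.]
s [339.0, 271.0, 352.0, 296.0] 0.49 [769. 306.]
s [412.0, 212.0, 434.0, 234.0] 0.21 [430. 373.]
```

Run:
```python
from h import *
c=pickle.load(open("w15.pkl","rb"))
x,y=ray(c,(323.8,268.3),60)[:2];print(x,y,need(x-.5,y,43))
print("a: knob",ray(c,(617.6,197.3),81),"cyl",ray(c,(589.7,189),53))
```

```text
655.9967084204694 -273.05615385980633 dx -0.637 dy 0.043 dz 1.045
a: knob [602.85658074  40.53950906  81.        ] cyl [600.51500424  36.44516291  53.        ]
```

Request:
carry_out:
  plan:
    - {"dx": -0.212,"dy": 0.014,"dz": 0,"wx": 0,"wy": 0,"wz": 0,"hand": -0.3}
    - {"dx": -0.212,"dy": 0.014,"dz": 0,"wx": 0,"wy": 0,"wz": 0,"hand": -0.3}
    - {"dx": -0.212,"dy": 0.014,"dz": 0.15,"wx": 0,"wy": 0,"wz": 0,"hand": -0.3}
    - {"dx": 0,"dy": 0,"dz": 0.3,"wx": 0,"wy": 0,"wz": 0,"hand": -0.3}
    - {"dx": 0,"dy": 0,"dz": 0.3,"wx": 0,"wy": 0,"wz": 0,"hand": -0.3}
    - {"dx": 0,"dy": 0,"dz": 0.2,"wx": 0,"wy": 0,"wz": 0,"hand": -0.3}
    - {"dx": 0,"dy": 0,"dz": 0.09,"wx": 0,"wy": 0,"wz": 0,"hand": -0.3}
    - {"dx": 0,"dy": 0,"dz": 0,"wx": 0,"wy": 0,"wz": 0,"hand": -0.3}

```text
time: 46.95
tool_pos: [653.7, -273.1, 41.3]
tcp_rot: [-0.002, 0.067, 0.998, 0.001]
ft_force: [0.1, -0.7, 0.4]
gripper_width: 59.9
grip_force: 0.0
```

Request:
carry_out:
  plan:
    - {"dx": 0,"dy": 0,"dz": 0,"wx": 0,"wy": 0,"wz": 0,"hand": 1}
    - {"dx": 0,"dy": 0,"dz": 0,"wx": 0,"wy": 0,"wz": 0,"hand": 1}
    - {"dx": 0,"dy": 0,"dz": 0,"wx": 0,"wy": 0,"wz": 0,"hand": 1}
    - {"dx": 0,"dy": 0,"dz": 0,"wx": 0,"wy": 0,"wz": 0,"hand": 1}
    - {"dx": 0,"dy": 0,"dz": 0,"wx": 0,"wy": 0,"wz": 0,"hand": 1}
    - {"dx": 0,"dy": 0,"dz": 0,"wx": 0,"wy": 0,"wz": 0,"hand": 1}
    - {"dx": 0,"dy": 0,"dz": 0,"wx": 0,"wy": 0,"wz": 0,"hand": 1}
    - {"dx": 0,"dy": 0,"dz": 0,"wx": 0,"wy": 0,"wz": 0,"hand": 1}

```text
time: 47.75
tool_pos: [655.3, -274.9, 44.4]
tcp_rot: [0.001, 0.068, 0.998, -0.0]
ft_force: [0.1, -0.2, 5.0]
gripper_width: 22.5
grip_force: 40.0
```

Request:
carry_out:
  plan:
    - {"dx": 0,"dy": 0,"dz": -0.14,"wx": 0,"wy": 0,"wz": 0,"hand": 1}
    - {"dx": 0,"dy": 0,"dz": -0.3,"wx": 0,"wy": 0,"wz": 0,"hand": 1}
    - {"dx": 0.175,"dy": 0.256,"dz": 0,"wx": 0,"wy": 0,"wz": 0,"hand": 1}
    - {"dx": 0.175,"dy": 0.256,"dz": 0,"wx": 0,"wy": 0,"wz": 0,"hand": 1}
    - {"dx": 0.175,"dy": 0.256,"dz": 0,"wx": 0,"wy": 0,"wz": 0,"hand": 1}
    - {"dx": 0.175,"dy": 0.256,"dz": 0,"wx": 0,"wy": 0,"wz": 0,"hand": 1}
    - {"dx": 0.175,"dy": 0.256,"dz": 0,"wx": 0,"wy": 0,"wz": 0,"hand": 1}
    - {"dx": 0.175,"dy": 0.256,"dz": 0,"wx": 0,"wy": 0,"wz": 0,"hand": 1}
    - {"dx": 0.175,"dy": 0.256,"dz": 0,"wx": 0,"wy": 0,"wz": 0,"hand": 1}
    - {"dx": 0.175,"dy": 0.256,"dz": 0,"wx": 0,"wy": 0,"wz": 0,"hand": 1}

```text
time: 48.75
tool_pos: [485.8, 60.0, 108.0]
tcp_rot: [-0.001, 0.068, 0.998, 0.0]
ft_force: [0.3, 0.7, -4.0]
gripper_width: 23.0
grip_force: 40.0
```

Request:
carry_out:
  plan:
    - {"dx": 0,"dy": 0,"dz": 0,"wx": 0,"wy": 0,"wz": 0,"hand": 1}
    - {"dx": 0,"dy": 0,"dz": 0.18,"wx": 0,"wy": 0,"wz": 0,"hand": 1}
    - {"dx": 0,"dy": 0,"dz": 0,"wx": 0,"wy": 0,"wz": 0,"hand": 1}
    - {"dx": 0,"dy": 0,"dz": 0,"wx": 0,"wy": 0,"wz": 0,"hand": 1}
    - {"dx": 0,"dy": 0,"dz": 0,"wx": 0,"wy": 0,"wz": 0,"hand": 1}

```text
time: 49.25
tool_pos: [488.8, 57.8, 83.0]
tcp_rot: [0.0, 0.068, 0.998, -0.0]
ft_force: [-0.2, 0.3, -3.9]
gripper_width: 22.5
grip_force: 40.0
```

Run:
```python
from h import *
o=ctrl.get_obs();print(o["tool_pos"],o["ft_force"],o["gripper_width"]);print(need(488.4,58.1,65,-7.68))
c=ctrl.camera("wrist");pickle.dump(c,open("w16.pkl","wb"));save("w16",c,(200,90,440,320),2.5)
```

```text
[488.80310887  57.77839899  83.01526984] [-0.17999324  0.342393   -3.91860595] 22.528129654143903
dx 0.003 dy 0.002 dz 0.120 wz -0.0003 (0.1deg world)
```

View pics/w16.png

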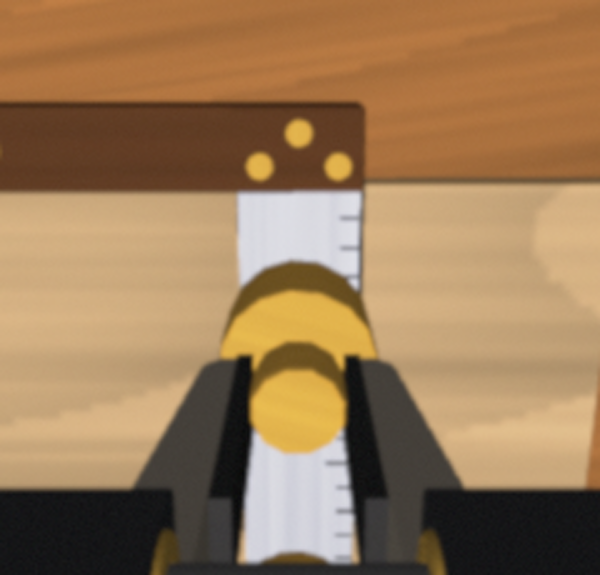

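The weight is centred over the blade's near end, clear of the stock. That's more picture views than the 14 I was allowed, so from here I'll check with numbers only.

Request:
carry_out:
  plan:
    - {"dx": 0,"dy": 0,"dz": 0.06,"wx": 0,"wy": 0,"wz": 0,"hand": 1}
    - {"dx": 0,"dy": 0,"dz": 0.045,"wx": 0,"wy": 0,"wz": 0,"hand": 1}
    - {"dx": 0,"dy": 0,"dz": 0,"wx": 0,"wy": 0,"wz": 0,"hand": 1}
    - {"dx": 0,"dy": 0,"dz": 0,"wx": 0,"wy": 0,"wz": 0,"hand": 1}

```text
time: 49.7
tool_pos: [488.0, 58.3, 66.4]
tcp_rot: [-0.0, 0.068, 0.998, 0.0]
ft_force: [-0.3, 1.2, -4.9]
gripper_width: 22.6
grip_force: 40.0
```

Request:
carry_out:
  plan:
    - {"dx": 0,"dy": 0,"dz": 0.006,"wx": 0,"wy": 0,"wz": 0,"hand": 1}
    - {"dx": 0,"dy": 0,"dz": 0,"wx": 0,"wy": 0,"wz": 0,"hand": 1}
    - {"dx": 0,"dy": 0,"dz": 0,"wx": 0,"wy": 0,"wz": 0,"hand": 1}

```text
time: 50.0
tool_pos: [488.3, 58.2, 65.9]
tcp_rot: [0.0, 0.068, 0.998, -0.0]
ft_force: [-0.1, 0.4, -5.1]
gripper_width: 23.0
grip_force: 40.0
```

Request:
carry_out:
  plan:
    - {"dx": 0,"dy": 0,"dz": 0.004,"wx": 0,"wy": 0,"wz": 0,"hand": 1}
    - {"dx": 0,"dy": 0,"dz": 0,"wx": 0,"wy": 0,"wz": 0,"hand": 1}
    - {"dx": 0,"dy": 0,"dz": 0,"wx": 0,"wy": 0,"wz": 0,"hand": 1}

```text
time: 50.3
tool_pos: [488.5, 58.3, 65.5]
tcp_rot: [0.0, 0.068, 0.998, 0.0]
ft_force: [-0.7, 0.6, -1.9]
gripper_width: 23.1
grip_force: 40.0
```

Request:
carry_out:
  plan:
    - {"dx": 0,"dy": 0,"dz": 0.002,"wx": 0,"wy": 0,"wz": 0,"hand": 1}
    - {"dx": 0,"dy": 0,"dz": 0,"wx": 0,"wy": 0,"wz": 0,"hand": 1}
    - {"dx": 0,"dy": 0,"dz": 0,"wx": 0,"wy": 0,"wz": 0,"hand": -0.3}
    - {"dx": 0,"dy": 0,"dz": 0,"wx": 0,"wy": 0,"wz": 0,"hand": -0.3}
    - {"dx": 0,"dy": 0,"dz": 0,"wx": 0,"wy": 0,"wz": 0,"hand": -0.3}
    - {"dx": 0,"dy": 0,"dz": 0,"wx": 0,"wy": 0,"wz": 0,"hand": -0.3}
    - {"dx": 0,"dy": 0,"dz": 0,"wx": 0,"wy": 0,"wz": 0,"hand": -0.3}
    - {"dx": 0,"dy": 0,"dz": -0.1,"wx": 0,"wy": 0,"wz": 0,"hand": -0.3}
    - {"dx": 0,"dy": 0,"dz": -0.25,"wx": 0,"wy": 0,"wz": 0,"hand": -0.3}
    - {"dx": 0,"dy": 0.2,"dz": -0.1,"wx": 0,"wy": 0,"wz": 0,"hand": -0.3}
    - {"dx": 0,"dy": 0,"dz": 0,"wx": 0,"wy": 0,"wz": 0,"hand": -0.3}
    - {"dx": 0,"dy": 0,"dz": 0,"wx": 0,"wy": 0,"wz": 0,"hand": -0.3}

```text
time: 51.5
tool_pos: [492.3, 88.1, 132.3]
tcp_rot: [0.0, 0.067, 0.998, -0.0]
ft_force: [-0.3, -0.3, -0.7]
gripper_width: 59.6
grip_force: 0.0
```

Run:
```python
from fit import *
o=ctrl.get_obs();print(o["tool_pos"],o["tcp_rot"])
c=ctrl.camera("wrist");pickle.dump(c,open("w17.pkl","wb"));g=gray(c)
u=np.array([np.cos(np.radians(-7.68)),np.sin(np.radians(-7.68))]);n=np.array([-u[1],u[0]])
O=np.array([450.1,84.4])
P=lambda s,t,z:proj(c,np.r_[O+s*u+t*n,z])
print("pred toe,15mm,45mm",P(0,0,21),P(15,0,21),P(45,0,21))
for s in(6,12,18,24):
    a,b=P(s,-8,21),P(s,8,15);q=np.linspace(a,b,33)
    v=cv2.remap(g.astype(np.float32),q[:,0].astype(np.float32)[None],q[:,1].astype(np.float32)[None],cv2.INTER_LINEAR)[0]
    print(s,v.astype(int).tolist())
ne=edge(c,P(0,20,15),P(0,80,15),4,"down");inn=edge(c,P(0,-36,21),P(0,-3,21),4,"down",40)
print(ne[2:],inn[2:]);N=wline(c,ne,15);I=wline(c,inn,21)
print("edge ang",ang(N[1],n)-90,"inner ang",ang(I[1],n)-90,"edge u",N[0]@u-O@u,"inner u",I[0]@u-O@u)
S=ctrl.camera("scene")
for l in("weight_a","square","offcut1"):
  for e in ctrl.recognise(l,S):print(l,np.round(e["bbox"]).tolist(),round(e["score"],2))
for nm,k in(("s",S),("d",ctrl.camera("side"))):
  for q in((605,42),(488.4,58.1)):print(nm,"pred weight centre px",proj(k,[*q,51]).round())
```

```text
[492.28882559  88.0573456  132.34158666] [ 6.39742307e-05  6.70345425e-02  9.97750631e-01 -2.09912983e-04]
pred toe,15mm,45mm [308.69734083 156.68350948] [308.82825647 171.9815347 ] [309.07866668 201.24298651]
6 [221, 222, 223, 223, 224, 225, 225, 225, 226, 226, 226, 225, 221, 208, 184, 159, 132, 125, 134, 147, 163, 174, 181, 184, 185, 186, 186, 186, 186, 186, 186, 186, 186]
12 [220, 220, 219, 217, 216, 215, 214, 213, 213, 213, 213, 210, 205, 192, 171, 149, 125, 118, 120, 135, 155, 168, 178, 183, 184, 185, 185, 185, 185, 185, 184, 184, 184]
18 [220, 221, 221, 222, 223, 223, 224, 224, 224, 225, 225, 224, 221, 207, 188, 162, 135, 128, 127, 143, 162, 174, 184, 187, 189, 189, 189, 190, 190, 190, 190, 190, 190]
24 [111, 125, 142, 160, 178, 196, 210, 218, 223, 225, 226, 224, 222, 208, 191, 167, 138, 131, 127, 141, 158, 169, 179, 181, 183, 184, 184, 184, 184, 183, 183, 183, 184]
(np.float64(0.06453646067941052), np.float64(1.0)) (np.float64(0.2740549201833615), np.float64(0.25))
edge ang -7.553381592237685 inner ang 3.1362714072000983 edge u -2.5602300247693393 inner u -1.3795409385757011
weight_a [339.0, 273.0, 354.0, 293.0] 0.83
weight_a [299.0, 198.0, 309.0, 217.0] 0.75
weight_a [318.0, 182.0, 337.0, 203.0] 0.75
weight_a [449.0, 278.0, 468.0, 303.0] 0.56
offcut1 [412.0, 208.0, 430.0, 231.0] 0.62
offcut1 [402.0, 226.0, 416.0, 238.0] 0.61
offcut1 [416.0, 224.0, 437.0, 242.0] 0.6
offcut1 [400.0, 216.0, 414.0, 232.0] 0.43
s pred weight centre px [303. 207.]
s pred weight centre px [328. 190.]
d pred weight centre px [328. 198.]
d pred weight centre px [294. 202.]
```

Run:
```python
from fit import *
c=pickle.load(open("w17.pkl","rb"))
u=np.array([np.cos(np.radians(-7.68)),np.sin(np.radians(-7.68))]);n=np.array([-u[1],u[0]]);O=np.array([450.1,84.4])
P=lambda s,t,z:proj(c,np.r_[O+s*u+t*n,z])
ne=edge(c,P(0,10,15),P(0,80,15),4,"up");inn=edge(c,P(0,-36,21),P(0,-3,21),4,"up",40);st=edge(c,P(0,-105,31),P(0,-48,31),5,"up")
for e,z in((ne,15),(inn,21),(st,31)):
    l=wline(c,e,z);print(np.round(e[2:],2),"ang",round(ang(l[1],n)-90,2),"u",round((l[0]-O)@u,2))
L=edge(c,P(8,0,21),P(26,0,21),3,"up");l=wline(c,L,21);print("blade side ang",ang(l[1],u))
for k,bl in(("w11",0),):
    d=pickle.load(open(k+".pkl","rb"));Q=lambda s,t,z:proj(d,np.r_[O+s*u+t*n,z])
    for a,z in((edge(d,Q(0,10,15),Q(0,60,15),4,"up"),15),(edge(d,Q(0,-36,21),Q(0,-3,21),4,"up",40),21)):
        l=wline(d,a,z);print("w11",np.round(a[2:],2),round(ang(l[1],n)-90,2),round((l[0]-O)@u,2))
```

```text
[0.05 1.  ] ang -7.7 u 0.09
[0.06 1.  ] ang -7.72 u 1.22
[0.04 1.  ] ang -7.66 u -0.13
blade side ang -7.808532926283705
w11 [0.02 1.  ] -7.59 0.25
w11 [0.05 1.  ] -7.68 0.94
```

The stock is within about 0.2 mm of the edge with matching angle, and the blade edge is on the tick. Next I'll lift clear and count the offcuts in the carton with the detector.

Request:
carry_out:
  plan:
    - {"dx": 0,"dy": 0,"dz": -0.3,"wx": 0,"wy": 0,"wz": 0,"hand": -0.3}
    - {"dx": 0,"dy": 0,"dz": -0.3,"wx": 0,"wy": 0,"wz": 0,"hand": -0.3}
    - {"dx": 0.1,"dy": 0.25,"dz": -0.15,"wx": 0,"wy": 0,"wz": 0,"hand": -0.3}
    - {"dx": 0.1,"dy": 0.28,"dz": 0,"wx": 0,"wy": 0,"wz": 0,"hand": -0.3}
    - {"dx": 0.1,"dy": 0.28,"dz": 0,"wx": 0,"wy": 0,"wz": 0,"hand": -0.3}
    - {"dx": 0.1,"dy": 0.28,"dz": 0,"wx": 0,"wy": 0,"wz": 0,"hand": -0.3}
    - {"dx": 0.1,"dy": 0.28,"dz": 0,"wx": 0,"wy": 0,"wz": 0,"hand": -0.3}
    - {"dx": 0,"dy": 0.28,"dz": 0,"wx": 0,"wy": 0,"wz": 0,"hand": -0.3}
    - {"dx": 0,"dy": 0.2,"dz": 0,"wx": 0,"wy": 0,"wz": 0,"hand": -0.3}
    - {"dx": 0,"dy": 0,"dz": 0,"wx": 0,"wy": 0,"wz": 0,"hand": -0.3}
    - {"dx": 0,"dy": 0,"dz": 0,"wx": 0,"wy": 0,"wz": 0,"hand": -0.3}

```text
time: 52.9
tool_pos: [455.4, 372.7, 244.2]
tcp_rot: [-0.001, 0.067, 0.998, -0.001]
ft_force: [0.2, -0.6, 0.4]
gripper_width: 59.9
grip_force: 0.0
```

Run:
```python
from h import *
o=ctrl.get_obs();print(o["tool_pos"],o["time"])
c=ctrl.camera("wrist");S=ctrl.camera("scene");D=ctrl.camera("side")
cor=[(367,253),(328,444),(595,501),(579,289)]
print("carton rim px",[proj(c,[*p,80]).round().tolist() for p in cor])
for nm,k in(("w",c),("s",S),("d",D)):
    for e in ctrl.recognise("offcut1",k):
        l,t,r,b=e["bbox"];print(nm,np.round(e["bbox"]).tolist(),round(e["score"],2),ray(k,((l+r)/2,(t+b)/2),18)[:2].round())
```

```text
[455.36733548 372.67052726 244.21906505] 52.9
carton rim px [[201.0, 123.0], [370.0, 60.0], [430.0, 276.0], [268.0, 285.0]]
w [305.0, 102.0, 323.0, 150.0] 0.95 [389. 375.]
w [302.0, 185.0, 324.0, 243.0] 0.9 [511. 357.]
w [324.0, 145.0, 341.0, 205.0] 0.81 [457. 392.]
w [307.0, 150.0, 332.0, 217.0] 0.81 [467. 372.]
w [305.0, 147.0, 307.0, 190.0] 0.62 [444. 357.]
w [281.0, 144.0, 300.0, 200.0] 0.59 [446. 335.]
s [249.0, 167.0, 357.0, 242.0] 0.63 [565.  11.]
s [400.0, 217.0, 413.0, 233.0] 0.59 [454. 331.]
s [404.0, 230.0, 415.0, 239.0] 0.57 [487. 356.]
s [416.0, 225.0, 437.0, 237.0] 0.53 [443. 391.]
s [409.0, 212.0, 432.0, 233.0] 0.53 [419. 361.]
d [253.0, 150.0, 276.0, 160.0] 0.62 [471. 446.]
d [241.0, 158.0, 262.0, 169.0] 0.55 [407. 396.]
d [268.0, 156.0, 288.0, 165.0] 0.48 [513. 386.]
```

Run:
```python
from rig import ctrl
print(ctrl.finish_job())
```

```text
the job is handed in; nothing more can be done
None
```

The job is handed in: all six offcuts are in the carton, the try square is flush on the tick (within about 0.2 mm), and both brass weights stand on the blade; I viewed 16 pictures, two over the 14 allowed.

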